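# Tip a long gauge block onto its Airy-point supports

### The job

Get the long gauge block that stands on end ready for measuring on its support fixture: set its foot squarely against the front edge of the base, tip it forward over that edge by pushing near its top, and ease it down, never letting it drop, between the two dowel pins and the spring plunger until it is bedded on both rollers. Then push it gently along until it is fully home, bearing lightly on the button of the end stop, without forcing the button; and leave the other things on the table where they are.

Things in the scene. Friction and masses are not known exactly. Their poses are not given: they have to be found in the camera images.
- block_centre (a point): Centre of the long gauge block, a bright steel bar 150 mm long, 30 mm thick and 22 mm wide, about 0.8 kg, lapped smooth, standing on end on the granite. Axes: z along its length (up at the start), x across its 30 mm thickness, y across its 22 mm width (take it across y). It stands turned by up to 30 degrees to the fixture
- long_block: The same block; origin at the centre of its foot (the end it stands on), same axes. Held lightly near its top across its width (about 10 N), it swivels between the fingers as it tips; laid down, it ends 5 to 30 mm short of the end stop's button. Seated, it takes about 3 to 9 N to slide it along past plunger and pins
- support_fixture: Fixed steel fixture. Origin on the granite, middle of the base's front edge; +x: direction in which the block is tipped and pushed, +y: side of the dowel pins, z up. Base 10 mm thick, 76 mm wide, x = 0 to 98 mm, then a 20 mm wide tongue to 187 mm, leaving room for fingers. Its 10 mm high front edge is the low stop. The seated block lies along x, 22 mm width across, middle at y = 0
- rollers: Two fixed polished rollers, 10 mm in diameter, 16 mm long, lying along y at x = 18 and x = 104.6 mm of the fixture, axes 15 mm and tops 20 mm above the granite; origin and axes are those of the fixture. The bedded block's centre is 35 mm above the granite. Press it down with no more than 20 N
- fixture_edge (a point): Middle of the base's front top edge, 10 mm above the granite (the low stop)
- dowel_pins: Two fixed upright pins, 10 mm in diameter with round heads, at x = 30 and 74, y = +16 mm of the fixture, tops 38 mm above the granite; the block's +y side bears on them when seated. Origin and axes are those of the fixture
- plunger (a joint): Spring plunger on the -y side at x = 52, z = 26.5 mm of the fixture, ball nose of 8 mm radius, housing 31 mm high. 0 = out; grows as it is pressed back to -y, up to 7 mm. Out, it stands 2.5 mm into the block's place: the block must be pressed down past it (its weight alone does not do it) and is then held against the pins. 5 N to start it, then 1.1 N per mm
- end_stop: Fixed upright post at the far end, 20 mm wide and 40 mm high, front face at x = 168 mm of the fixture; origin and axes are the fixture's. An adjusting screw through it, 33 mm above the granite, locked by a nut, carries a round steel button that faces the block. The button is set anew for each job: its tip lies somewhere from x = 133 to 151 mm; feel for it. Over 12 N on it would upset the setting
- block_30: Small gauge block, 36 x 19 x 30 mm high, a bystander beside the fixture; origin under its centre
- block_20: Small gauge block, 36 x 11 x 20 mm high, a bystander beside the fixture; origin under its centre
- loupe: Black eye loupe, 34 mm across and 30 mm high, a bystander; origin under its centre
- tweezers_flat: Flat steel tweezers, 120 mm long, lying on the table, a bystander; origin under their centre
- cover: Black moulded plastic cover, 61 x 70 x 16 mm, lying on the table, a bystander; origin under its centre
Not all that is in view belongs to the job. Of the things like the long_block, leave any that is brown; of the rest the larger one is meant. Of the things shaped like the support_fixture, the steel one is meant.

How it is judged:
By the outcome, as a careful person would: the job done as asked, in the order asked, and still so for the second after the job is handed in, with the robot touching nothing.
It also fails if it takes over 72 s, if anything falls off the work surface, if the arm or the gripper's body presses on something with over 40 N, if the wrist force passes 120 N, or if a joint passes its speed limit or range.

### The arm

A 6-joint arm with a two-finger parallel gripper is mounted at the origin on a cart in front of the work surface, level with it; the furniture and walls round the work are solid. World frame = base frame: x ahead of the robot, y to its left, z up, the work surface at z = 0. Lengths are in m, angles in rad, forces in N, time in s.
With the tool pointing down it reaches from about 0.25 to 0.775 m from the base axis. Payload 4 kg.
Tool frame: the origin (TCP) lies on the centre line of the jaws, within the pads' length; the fingertips stand 8 mm ahead of it and the grasp point (between the pads) lies 11 mm behind it; y points along the fingers, x is the direction in which the jaws open and shut, and the axes are right-handed (so a half turn about y gives the same grasp; the last joint's range is limited). The gripper opens to 94 mm and grips with 3 to 60 N. Pads are 16 mm wide; open, the fingers measure 119 mm over their backs; the gripper's body (75 mm by 177 mm) begins 78 mm behind the grasp point.
Start: joints at [1.145, 0.087, 1.371, -0, 1.684, -0.103], TCP at [0.174, 0.522, 0.214] pointing down, gripper open.
Joint ranges: [-3.1, 3.1], [-0.76, 2.03], [0.27, 2.55], [-1.08, 4.22], [0.17, 2.65], [-2.57, 2.57]. Speed limits (rad/s): [2.79, 2.79, 3.14, 3.14, 3.14, 3.14].

### API

Orientations are given as [roll, pitch, yaw] about the fixed x, y, z axes, in that order (R = Rz(yaw) Ry(pitch) Rx(roll)).
In Python, from bench import robot gives the robot as it stands.
- The arm moves only by the tool step_arm, never from a script. Its argument "commands" is a list of rows, each an object with "xyz": the shift along the world's x, y, z in m, a list of three; "twist": the turn, a rotation vector about the world's x, y, z in degrees, a list of three. In form: [{"xyz": [tx, ty, tz], "twist": [ax, ay, az]}, ...]. A call has 1 to 12 rows; each row is the pose to reach, as a shift and turn from the pose commanded when the call began; what a row does not reach only later rows make up. A row lasts 1/12 s, in which the tool goes at most 41.7 mm and 7.16 degrees, less where a joint would pass 70% of its speed; a pose out of reach is approached as far as the arm can. A call with a gripper value outside its range is refused whole. "fingers" is the closure in counts, from 0 (fully open) to 255 (shut), set as the call begins (left out, the last holds). The fingers move at their own pace and stop on an object; the grip force is fixed at half the most. Time passes only in rows, so rows that repeat a pose let the fingers close. It gives the time, the measured TCP pose, the force and the opening at its end, in the units of the state.
- robot.get_obs(): the state, without advancing time (a new reading comes with each control period).
- robot.snapshot(name): name is "scene" or "top" or "wrist"; returns (picture, depth): 400x640x3 uint8, red, green, blue; 400x640 float32, m along the optical axis (not along the pixel's ray), 0 where there is no reading.
- robot.camera_info(name): a dict with "fx", "fy", "cx", "cy" (pixels), "R" (3x3) and "t" (3): a world point X has camera coordinates R X + t. Camera axes: x right, y down, z forward; pixel columns grow to the right and rows downward; lengths in m; the calibration is good to about 2 mm. A picture is of the moment at which its call begins: read the wrist's pose just before it. camera_info takes no time and is no camera call; for the wrist camera it gives the pose at the moment of the call.
- robot.close_job(): hands the job in, once; it reports no verdict.
The state is a dict: "time": time; "joint_positions": joint angles; "qvel": joint speeds; "joint_torque": joint torques, N m; "tool_pos": TCP position; "ee_rot": TCP orientation; "wrist_force": force on the tool from outside, world axes, zero at the start; "wrist_torque": the same for the moment, N m; "width": finger opening in m.
Only numpy, scipy, OpenCV 4.12 (cv2) and the standard library are available. Lean on these libraries where they do the work, as an engineer would, in place of code of your own. Each camera call takes 0.05 s, during which the arm holds its last target.

## Working session

There is one attempt and no reset: what is moved stays moved. The work goes in short steps, Python scripts to look and compute and a tool call to move; the robot and the scene stay as the last step left them, time stands still between calls to the robot, and variables do not carry over. Pictures are saved under pics/ and viewed, and the job is handed in when it is done.

Besides the shell and the picture viewer there is one more tool, called after "Request:" in YAML: its name, and indented under it one key for each argument. step_arm: Moves the arm, as the interface text tells. Its arguments: {"type":"object","properties":{"commands":{"type":"array"},"fingers":{"type":"number"}},"required":["commands"]}

```bash
ls; mkdir -p pics; python3 - <<'E'
from bench import robot
import cv2,numpy as np
o=robot.get_obs();print(o)
for n in ["scene","top"]:
    p,d=robot.snapshot(n); np.savez(f"/tmp/{n}.npz",p=p,d=d); cv2.imwrite(f"pics/{n}0.png",p[...,::-1])
    c=robot.camera_info(n);print(n,c)
E
```

```text
pics
{'time': 0.0, 'joint_positions': array([ 1.14491676e+00,  8.79360138e-02,  1.37222957e+00, -4.66564036e-05,
        1.68362072e+00, -1.03116870e-01]), 'qvel': array([-0.0001509 , -0.00059326,  0.00040657, -0.00202485,  0.00088476,
       -0.00050694]), 'joint_torque': array([-3.00606371e-04, -3.40171123e+01, -3.02434945e+01,  7.17259292e-02,
        3.27352574e-02, -1.44797241e-04]), 'tool_pos': array([0.17425918, 0.52109971, 0.21232708]), 'ee_rot': array([-1.57061665,  0.00218677,  1.24802863]), 'wrist_force': array([-0.07095576, -0.46939048,  0.19831217]), 'wrist_torque': array([-0.00872203,  0.00191934,  0.01714554]), 'width': 0.09371568644466192}
scene {'fx': 375.0273710800995, 'fy': 375.0273710800995, 'cx': 321.5050172332405, 'cy': 204.2166230699679, 'R': array([[ 0.67889768, -0.73422096,  0.00418557],
       [-0.3106408 , -0.29239007, -0.90443924],
       [ 0.66528207,  0.61272149, -0.42658193]]), 't': array([-0.48483221,  0.21385471,  0.56004145])}
top {'fx': 395.7562499121896, 'fy': 395.7562499121896, 'cx': 315.98557106092403, 'cy': 200.0288339537612, 'R': array([[-0.00916658, -0.99990869, -0.00992915],
       [-0.99100309,  0.01040994, -0.13343353],
       [ 0.1335247 ,  0.00861669, -0.99100803]]), 't': array([-0.09781011,  0.61785483,  1.05808402])}
```

View pics/scene0.png

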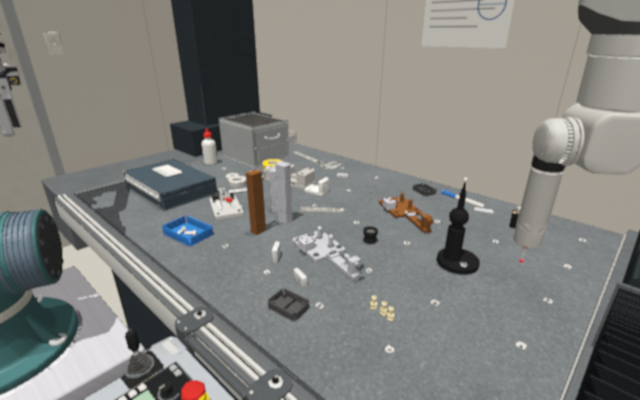

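View pics/top0.png

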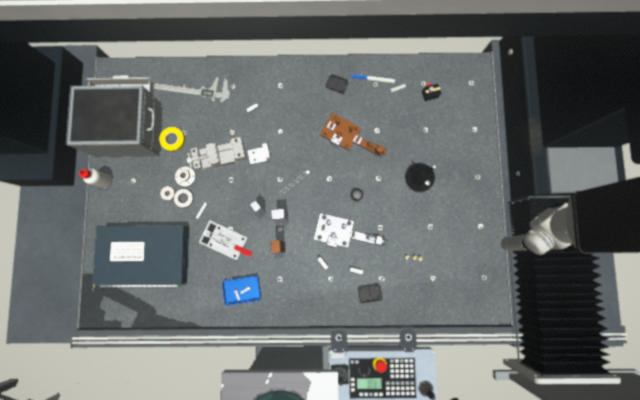

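```bash
python3 - <<'E'
import cv2,numpy as np
p=np.load("/tmp/scene.npz")['p'][...,::-1]; q=np.load("/tmp/top.npz")['p'][...,::-1]
cv2.imwrite("pics/s1.png",cv2.resize(p[145:315,220:400],None,fx=4.4,fy=3.5,interpolation=cv2.INTER_CUBIC))
cv2.imwrite("pics/t1.png",cv2.resize(q[170:310,240:440],None,fx=4,fy=4,interpolation=cv2.INTER_CUBIC))
E
```

```text
(no output)
```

View pics/s1.png

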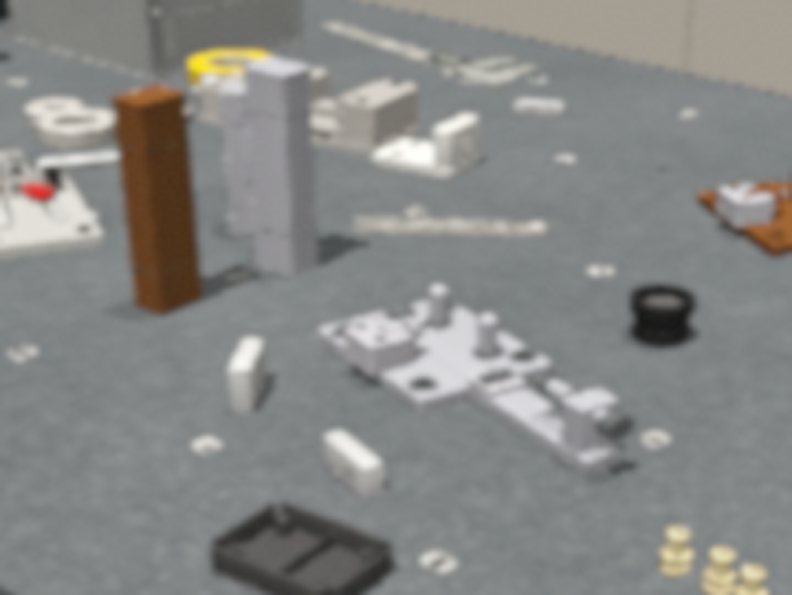

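View pics/t1.png

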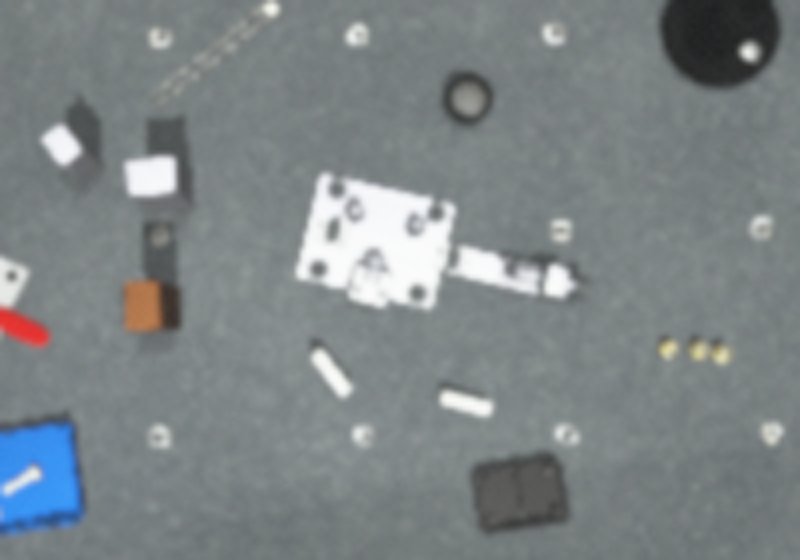

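```bash
cat > h.py <<'E'
import numpy as np,cv2
from bench import robot
def cloud(n,d,c=None):
    c=c or robot.camera_info(n)
    v,u=np.mgrid[0:d.shape[0],0:d.shape[1]]
    P=np.stack([(u-c['cx'])/c['fx']*d,(v-c['cy'])/c['fy']*d,d],-1)
    return (P-c['t'])@c['R']
def ray(n,u,v,z,c=None):
    c=c or robot.camera_info(n)
    R,t=c['R'],c['t']; o=-R.T@t
    k=R.T@np.array([(u-c['cx'])/c['fx'],(v-c['cy'])/c['fy'],1.0])
    return o+k*(z-o[2])/k[2]
E
python3 - <<'E'
from h import *
for n in ["top","scene"]:
    f=np.load(f"/tmp/{n}.npz");W=cloud(n,f['d'])
    np.set_printoptions(precision=3,suppress=True)
    for u,v in ([(278,214),(255,206),(276,276),(335,230),(300,260),(310,200),(381,238)] if n=="top" else [(285,200),(273,195),(258,200)]):
        print(n,u,v,f['d'][v,u],W[v,u])
f=np.load("/tmp/top.npz");W=cloud("top",f['d']);p=f['p'].astype(int)
# raised blobs
m=((W[...,2]>0.06)&(f['d']>0)&(W[...,0]>0.25)&(W[...,0]<0.75)&(abs(W[...,1])<0.4)).astype(np.uint8)
k,l,s,c=cv2.connectedComponentsWithStats(m)
for i in range(1,k):
    if s[i,4]>15:
        q=W[l==i]; z=np.percentile(q[:,2],80); top=q[q[:,2]>z-0.012]
        print(s[i],z,top.mean(0), p[l==i].mean(0))
        r=cv2.minAreaRect((top[:,:2]*1000).astype(np.float32)); print(r)
E
```

```text
top 278 214 0.985567 [ 0.568 -0.01   0.15 ]
top 255 206 1.0297239 [0.594 0.054 0.109]
top 276 276 1.1122144 [0.408 0.011 0.   ]
top 335 230 1.117041 [ 0.535 -0.157  0.011]
top 300 260 1.1183966 [ 0.452 -0.057 -0.   ]
top 310 200 1.1397554 [ 0.623 -0.086  0.001]
top 381 238 1.082456 [ 0.51  -0.281  0.042]
scene 285 200 0.887973 [ 0.558 -0.026  0.064]
scene 273 195 0.9578217 [0.583 0.048 0.047]
scene 258 200 0.8364897 [ 0.486 -0.017  0.085]
[    0     0   618    44 23721] 0.7745420689937573 [ 0.707 -0.073  0.775] [85.658 87.281 84.113]
((708.2156982421875, -96.82952880859375), (606.1210327148438, 7.515773296356201), 89.85350799560547)
[414 166  21  17 214] 0.13157259863047213 [ 0.674 -0.388  0.14 ] [42.762 44.416 43.925]
((674.8495483398438, -387.5030212402344), (27.218782424926758, 19.041383743286133), 18.261144638061523)
[250 202  13  12  83] 0.11493471303362546 [0.592 0.054 0.113] [193.976 195.614 199.024]
((592.5907592773438, 54.6898193359375), (22.594661712646484, 16.106016159057617), 37.18433380126953)
[271 210  16  12 163] 0.15057832651942846 [ 0.568 -0.007  0.149] [192.374 194.    197.067]
((567.876220703125, -7.063142776489258), (22.017230987548828, 30.27703285217285), 3.861851215362549)
[271 241  12  12 143] 0.15074938249337902 [ 0.488 -0.003  0.15 ] [146.538 103.72   73.951]
((487.7463684082031, -2.7327537536621094), (27.29559898376465, 20.11943817138672), 0.8996433019638062)
[240 249  12   8  54] 0.06453400529257745 [0.474 0.084 0.063] [213.685  66.389  65.537]
((474.31890869140625, 85.38919067382812), (32.080650329589844, 14.291217803955078), 63.500125885009766)
```

```bash
python3 - <<'E'
from h import *
np.set_printoptions(precision=4,suppress=True)
f=np.load("/tmp/top.npz");W=cloud("top",f['d']);p=f['p']
g=p.min(-1)
m=np.zeros(g.shape,np.uint8); m[208:250,308:390]=g[208:250,308:390]>150
print(m.sum())
cs,_=cv2.findContours(m,cv2.RETR_EXTERNAL,cv2.CHAIN_APPROX_NONE)
c=max(cs,key=cv2.contourArea); print(cv2.contourArea(c),cv2.boundingRect(c))
# base only: columns < 356
big=cv2.resize(p[200:256,300:396][...,::-1],None,fx=8,fy=8,interpolation=cv2.INTER_CUBIC)
cv2.imwrite("pics/fx.png",big)
d=W[208:250,308:390]; 
for z0,z1 in [(0.005,0.016),(0.016,.05)]:
    pass
for n in ["scene"]:
    s=np.load("/tmp/scene.npz"); q=s['p'][222:285,285:372][...,::-1]
    cv2.imwrite("pics/fs.png",cv2.resize(q,None,fx=8,fy=8,interpolation=cv2.INTER_CUBIC))
E
```

```text
1252
1142.5 (313, 213, 71, 35)
```

View pics/fx.png

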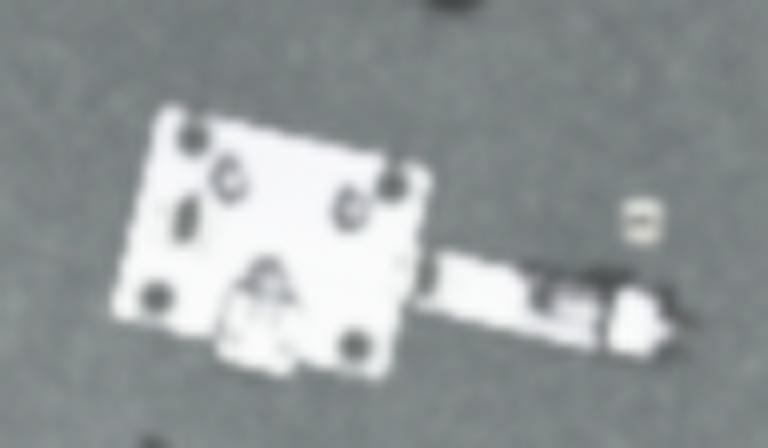

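View pics/fs.png

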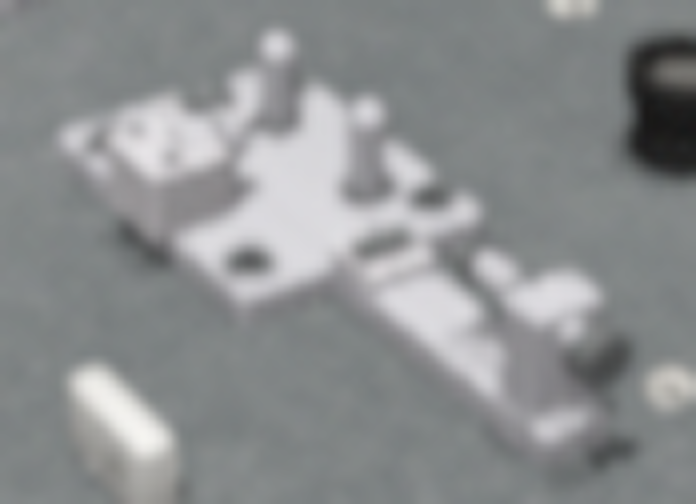

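```bash
python3 - <<'E'
from h import *
np.set_printoptions(precision=4,suppress=True)
C=[(165,105),(113,317),(388,378),(430,165)]
P=[ray("top",300+(a+.5)/8-.5,200+(b+.5)/8-.5,0.01) for a,b in C]
for q in P: print(q)
P=np.array(P)[:,:2]
print(np.linalg.norm(P[0]-P[1]),np.linalg.norm(P[2]-P[3]),np.linalg.norm(P[0]-P[3]),np.linalg.norm(P[1]-P[2]))
fx=(P[2]+P[3]-P[0]-P[1])/2; fy=P[0]-P[1]+P[3]-P[2]
print(np.degrees(np.arctan2(fx[1],fx[0])),np.degrees(np.arctan2(fy[1],fy[0]))-90,(P[0]+P[1])/2)
E
```

```text
[ 0.5846 -0.1152  0.01  ]
[ 0.5097 -0.0961  0.01  ]
[ 0.4875 -0.1925  0.01  ]
[ 0.5623 -0.2089  0.01  ]
0.07724978949796357 0.07655480672634035 0.09625065787261075 0.0989138808887021
-103.19575841397011 -103.33691791487834 [ 0.5472 -0.1057]
```

Request:
step_arm:
  commands:
    - {"xyz": [0.1,-0.15,0.13],"twist": [0,0,0]}
    - {"xyz": [0.1,-0.15,0.13],"twist": [0,0,0]}
    - {"xyz": [0.1,-0.15,0.13],"twist": [0,0,0]}
    - {"xyz": [0.1,-0.15,0.13],"twist": [0,0,0]}
    - {"xyz": [0.25,-0.55,0.16],"twist": [0,0,0]}
    - {"xyz": [0.25,-0.55,0.16],"twist": [0,0,0]}
    - {"xyz": [0.25,-0.55,0.16],"twist": [0,0,0]}
    - {"xyz": [0.25,-0.55,0.16],"twist": [0,0,0]}
    - {"xyz": [0.25,-0.55,0.16],"twist": [0,0,0]}
    - {"xyz": [0.25,-0.55,0.16],"twist": [0,0,0]}
    - {"xyz": [0.25,-0.55,0.16],"twist": [0,0,0]}
    - {"xyz": [0.25,-0.55,0.16],"twist": [0,0,0]}

```text
time: 1.1
tool_pos: [0.3721, 0.1004, 0.3549]
ee_rot: [-1.571, -0.0, 1.248]
wrist_force: [1.5, 0.4, 0.6]
width: 0.0941
```

Request:
step_arm:
  commands:
    - {"xyz": [0.1,-0.2,0],"twist": [0,0,-85]}
    - {"xyz": [0.1,-0.2,0],"twist": [0,0,-85]}
    - {"xyz": [0.1,-0.2,0],"twist": [0,0,-85]}
    - {"xyz": [0.1,-0.2,0],"twist": [0,0,-85]}
    - {"xyz": [0.1,-0.2,0],"twist": [0,0,-85]}
    - {"xyz": [0.1,-0.2,0],"twist": [0,0,-85]}
    - {"xyz": [0.1,-0.2,0],"twist": [0,0,-85]}
    - {"xyz": [0.1,-0.2,0],"twist": [0,0,-85]}
    - {"xyz": [0.1,-0.2,0],"twist": [0,0,-85]}
    - {"xyz": [0.1,-0.2,0],"twist": [0,0,-85]}
    - {"xyz": [0.1,-0.2,0],"twist": [0,0,-85]}
    - {"xyz": [0.1,-0.2,0],"twist": [0,0,-85]}

```text
time: 2.1
tool_pos: [0.472, -0.0977, 0.3542]
ee_rot: [-1.571, 0.001, -0.242]
wrist_force: [0.2, -0.2, -0.4]
width: 0.094
```

```bash
python3 - <<'E'
from h import *
np.set_printoptions(precision=4,suppress=True)
o=robot.get_obs();print(o['tool_pos'],o['ee_rot'],o['joint_positions'],o['time'])
c=robot.camera_info("wrist");p,d=robot.snapshot("wrist")
np.savez("/tmp/w1.npz",p=p,d=d,R=c['R'],t=c['t'],K=[c['fx'],c['fy'],c['cx'],c['cy']])
print(c['fx'],-c['R'].T@c['t'],c['R'])
cv2.imwrite("pics/w1.png",p[...,::-1])
E
```

```text
[ 0.472  -0.0977  0.3542] [-1.5707  0.0012 -0.2416] [-0.3218 -0.0482  1.2313  0.      1.9598 -0.0802] 2.1
276.75107021655117 [ 0.4919 -0.0163  0.5254] [[ 0.9707 -0.2402 -0.0012]
 [-0.2299 -0.9304  0.2854]
 [-0.0697 -0.2768 -0.9584]]
```

View pics/w1.png

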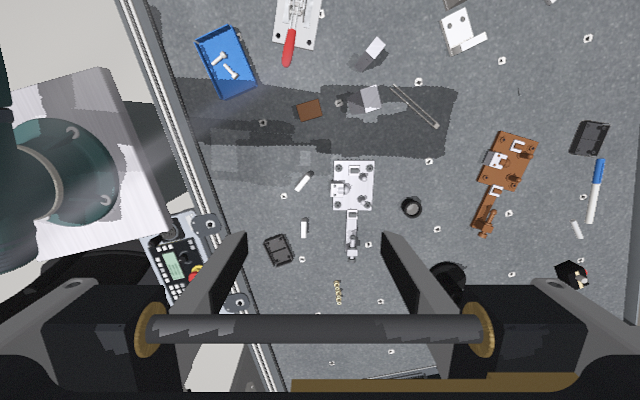

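Request:
step_arm:
  commands:
    - {"xyz": [0.034,-0.183,-0.21],"twist": [0,0,0]}
    - {"xyz": [0.034,-0.183,-0.21],"twist": [0,0,0]}
    - {"xyz": [0.034,-0.183,-0.21],"twist": [0,0,0]}
    - {"xyz": [0.034,-0.183,-0.21],"twist": [0,0,0]}
    - {"xyz": [0.034,-0.183,-0.21],"twist": [0,0,0]}
    - {"xyz": [0.034,-0.183,-0.21],"twist": [0,0,0]}
    - {"xyz": [0.034,-0.183,-0.21],"twist": [0,0,0]}
    - {"xyz": [0.034,-0.183,-0.21],"twist": [0,0,0]}
    - {"xyz": [0.034,-0.183,-0.21],"twist": [0,0,0]}

```text
time: 2.9
tool_pos: [0.5049, -0.2805, 0.1422]
ee_rot: [-1.568, 0.005, -0.236]
wrist_force: [-0.5, 0.1, 0.1]
width: 0.0939
```

```bash
cat >> h.py <<'E'
def wsnap(name,crop=None,f=1):
    o=robot.get_obs();print(o['time'],o['tool_pos'],o['ee_rot'])
    c=robot.camera_info("wrist");p,d=robot.snapshot("wrist")
    np.savez(f"/tmp/{name}.npz",p=p,d=d,R=c['R'],t=c['t'],K=[c['fx'],c['fy'],c['cx'],c['cy']])
    q=p
    if crop: q=q[crop[1]:crop[3],crop[0]:crop[2]]
    cv2.imwrite(f"pics/{name}.png",cv2.resize(q[...,::-1],None,fx=f,fy=f,interpolation=cv2.INTER_CUBIC))
def wload(name):
    f=np.load(f"/tmp/{name}.npz");K=f['K']
    return f['p'],f['d'],dict(fx=K[0],fy=K[1],cx=K[2],cy=K[3],R=f['R'],t=f['t'])
np.set_printoptions(precision=4,suppress=True)
E
python3 -c "
from h import *
wsnap('w2')"
```

```text
2.9 [ 0.5049 -0.2805  0.1422] [-1.5683  0.0052 -0.2356]
```

View pics/w2.png

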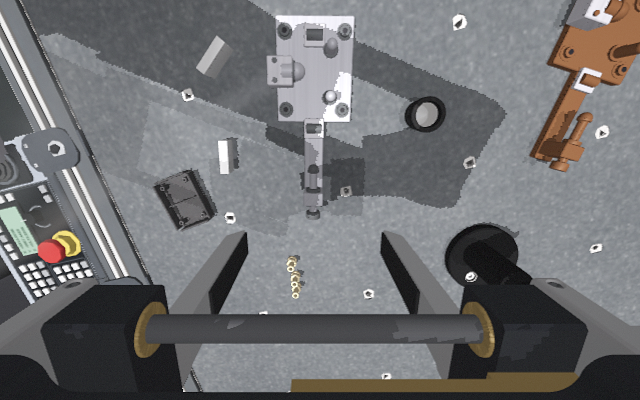

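```bash
python3 - <<'E'
from h import *
p,d,c=wload('w2')
cv2.imwrite("pics/w2a.png",cv2.resize(p[5:130,250:370][...,::-1],None,fx=4.5,fy=4.5,interpolation=cv2.INTER_CUBIC))
cv2.imwrite("pics/w2b.png",cv2.resize(p[115:225,280:355][...,::-1],None,fx=5,fy=5,interpolation=cv2.INTER_CUBIC))
E
```

```text
(no output)
```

View pics/w2a.png

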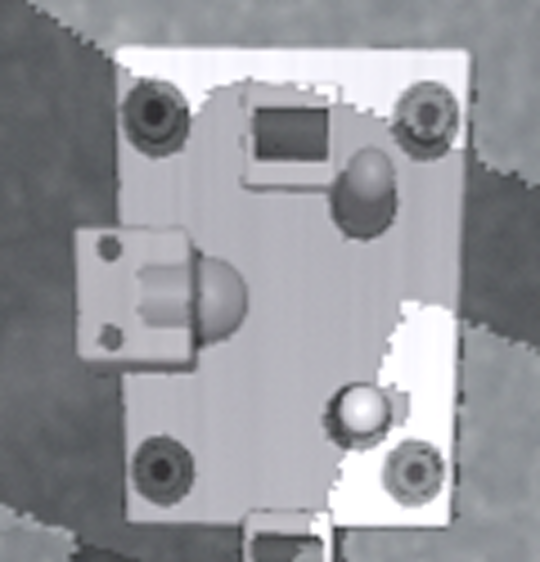

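View pics/w2b.png

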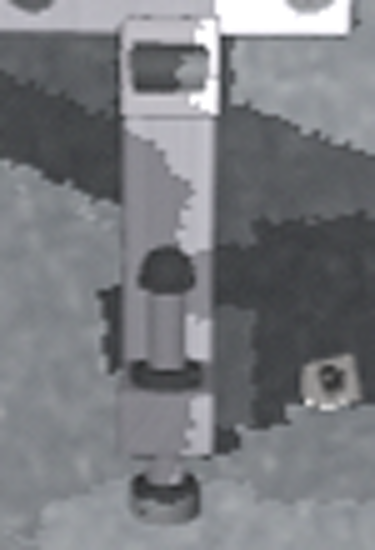

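```bash
python3 - <<'E'
from h import *
p,d,c=wload('w2')
A=lambda a,b,z:ray(None,250+(a+.5)/4.5-.5,5+(b+.5)/4.5-.5,z,c)
B=lambda a,b,z:ray(None,280+(a+.5)/5-.5,115+(b+.5)/5-.5,z,c)
P=np.array([A(118,48,.01),A(469,48,.01),A(452,523,.01),A(126,523,.01)]);print(P)
for i in range(4): print(np.linalg.norm(P[i]-P[(i+1)%4]))
o=(P[0]+P[1])/2
fx=P[2]+P[3]-P[0]-P[1]; yaw=np.arctan2(fx[1],fx[0]); 
fy=P[1]-P[0]+P[2]-P[3]; print(np.degrees(yaw),np.degrees(np.arctan2(fy[1],fy[0]))-90,o)
yaw=np.radians(-103.3)
ex=np.array([np.cos(yaw),np.sin(yaw)]);ey=np.array([-ex[1],ex[0]])
F=lambda q:(1000*(q[:2]-o[:2])@ex,1000*(q[:2]-o[:2])@ey)
print('tip',F(B(166,246,.033)),'post front',F(B(166,388,.04)),'roller2',F(B(168,68,.02)),'tongue end',F(B(168,456,.01)))
print('post end',F(B(168,456,.04)))
print('pins',F(A(372,170,.036)),F(A(360,408,.036)),'roller1',F(A(291,135,.02)),'back edge',F(P[2]))
W=cloud(None,d,c)
for (u,v) in [(313,160),(313,164),(313,166),(313,195),(313,201),(320,70)]: print(W[v,u],F(W[v,u]))
E
```

```text
[[ 0.5104 -0.0976  0.01  ]
 [ 0.5827 -0.1152  0.01  ]
 [ 0.5601 -0.2092  0.01  ]
 [ 0.4859 -0.1913  0.01  ]]
0.0744485681373802
0.09667824610316254
0.07631685094055164
0.09681980913149399
-104.12031630763988 -103.59960773407506 [ 0.5466 -0.1064  0.01  ]
tip (np.float64(138.58017582725836), np.float64(-2.4766205947328914)) post front (np.float64(166.5736757380278), np.float64(-2.5689435582203104)) roller2 (np.float64(103.95168490958667), np.float64(-1.9900744475745564)) tongue end (np.float64(190.50166949070632), np.float64(-2.504331974436756))
post end (np.float64(181.12055584173464), np.float64(-2.234548598057853))
pins (np.float64(29.365423375418317), np.float64(15.56488665398755)) (np.float64(73.64858789992901), np.float64(13.699421013006363)) roller1 (np.float64(18.941650606338925), np.float64(-0.5453845364997655)) back edge (np.float64(96.90299460217071), np.float64(36.772988584759936))
[ 0.5125 -0.2399  0.0112] (np.float64(137.76409210162464), np.float64(-2.4453540761958084))
[ 0.5124 -0.241   0.033 ] (np.float64(138.78533996860003), np.float64(-2.2744161558621365))
[ 0.5121 -0.2424  0.0368] (np.float64(140.21374154478548), np.float64(-2.251120686596445))
[ 0.5052 -0.2709  0.0398] (np.float64(169.5845409170747), np.float64(-2.382170778969611))
[ 0.5038 -0.2769  0.0406] (np.float64(175.7688628370695), np.float64(-2.4087390868869787))
[ 0.5404 -0.1543  0.011 ] (np.float64(47.95354615537124), np.float64(5.027762680280839))
```

```bash
python3 - <<'E'
from h import *
R=lambda a,b,z:ray("top",300+(a+.5)/8-.5,200+(b+.5)/8-.5,z)
o=R(139,211,.01)
for a,b,z in [(636,321,.04),(600,318,.01),(435,278,.01),(409,271,.01)]:
    q=R(a,b,z)-o; print(np.linalg.norm(q[:2]),np.degrees(np.arctan2(q[1],q[0])))
f=np.load("/tmp/top.npz");W=cloud("top",f['d'])
w=W[205:250,308:392].reshape(-1,3)
# tool-frame cloud fits: post points
s=w[(w[:,2]>.03)];print(s[s[:,1]<-.25].mean(0),len(s))
# wrist cloud at w2
p,d,c=wload('w2');W=cloud(None,d,c)
g=W[:,:,2]
m=(g>.0065)&(g<.0135)
m[:, :255]=0;m[:,370:]=0;m[130:]=0
r=cv2.minAreaRect((W[m][:,:2]*1000).astype(np.float32));print(r)
t=(g>.036)&(g<.045);t[:,:295]=0;t[:,330:]=0;t[:185]=0;t[215:]=0
print(t.sum(),W[t].mean(0))
q=W[t].mean(0)[:2]-np.array([.5466,-.1064]);print(np.degrees(np.arctan2(q[1],q[0])),np.linalg.norm(q))
E
```

```text
0.17491118375215192 -103.6873116718777
0.16648783971332953 -103.63269828705948
0.1069992430189145 -103.31954226447243
0.0975510895187572 -103.094289639822
[ 0.5039 -0.2734  0.0384] 204
((533.6358642578125, -154.9579620361328), (101.60418701171875, 76.08509826660156), 75.85689544677734)
383 [ 0.5033 -0.2755  0.0392]
-104.35689105720556 0.17456901845289124
```

```bash
cat >> h.py <<'E'
from scipy.spatial.transform import Rotation as Ro
FO=np.array([.547,-.106]);FY=np.radians(-104.0)
def Rtool(yaw,al):
    """yaw of x_f-like heading (deg); al tilt (deg): tool y = sin(al) heading - cos(al) z; tool x = heading+90"""
    return Ro.from_euler('z',np.radians(yaw+90))*Ro.from_euler('x',-np.pi/2)*Ro.identity() if al==0 else Ro.from_rotvec(-np.radians(al)*np.array([np.cos(np.radians(yaw+90)),np.sin(np.radians(yaw+90)),0]))*Ro.from_euler('z',np.radians(yaw+90))*Ro.from_euler('x',-np.pi/2)
def go(grasp,yaw,al,cur=None):
    """print shift/twist from current (or cur=(pos,Rot)) to grasp point pose"""
    o=robot.get_obs()
    p0,R0=cur if cur else (o['tool_pos'],Ro.from_euler('xyz',o['ee_rot']))
    R1=Rtool(yaw,al); p1=np.array(grasp)+.011*R1.as_matrix()[:,1]
    print('xyz',(p1-p0).round(4),'twist',np.degrees((R1*R0.inv()).as_rotvec()).round(2),'->',p1.round(4),R1.as_euler('xyz').round(3))
    return p1,R1
def f2w(x,y,z): 
    ex=np.array([np.cos(FY),np.sin(FY)]);ey=np.array([-ex[1],ex[0]])
    return np.array([*(FO+ex*x/1000+ey*y/1000),z/1000])
def w2f(q):
    ex=np.array([np.cos(FY),np.sin(FY)]);ey=np.array([-ex[1],ex[0]]);e=np.array(q[:2])-FO
    return np.array([1000*e@ex,1000*e@ey,1000*q[2]])
E
python3 - <<'E'
from h import *
o=robot.get_obs();print(o['time'],o['tool_pos'],o['ee_rot'],o['joint_positions'])
R=Rtool(-86.1,50).as_matrix();print(R)
B=np.array([.568,-.007,.132])
go(B-.1*R[:,1],-86.1,50)
go(B+[0,0,.14],-86.1,50)
go(B-.1*R[:,1],-86.1,50,(B+[0,0,.14]+.011*R[:,1],Ro.from_matrix(R)))
E
```

```text
2.95 [ 0.506  -0.2803  0.1446] [-1.5697  0.0011 -0.2347] [-0.6043  0.1742  1.4104  0.0006  1.5584 -0.3695]
[[ 0.9977  0.0521 -0.0437]
 [ 0.068  -0.7643  0.6413]
 [-0.     -0.6428 -0.766 ]]
xyz [0.0573 0.3413 0.0446] twist [-50.07   4.12  16.25] -> [0.5634 0.061  0.1892] [-2.443  0.     0.068]
xyz [0.0625 0.2649 0.1203] twist [-50.07   4.12  16.25] -> [ 0.5686 -0.0154  0.2649] [-2.443  0.     0.068]
xyz [-0.0052  0.0764 -0.0757] twist [-0. -0. -0.] -> [0.5634 0.061  0.1892] [-2.443  0.     0.068]
```

Request:
step_arm:
  commands:
    - {"xyz": [0,0.03,0.15],"twist": [0,0,0]}
    - {"xyz": [0,0.03,0.15],"twist": [0,0,0]}
    - {"xyz": [0,0.03,0.15],"twist": [0,0,0]}
    - {"xyz": [0.057,0.341,0.16],"twist": [-50.1,4.1,16.25]}
    - {"xyz": [0.057,0.341,0.16],"twist": [-50.1,4.1,16.25]}
    - {"xyz": [0.057,0.341,0.16],"twist": [-50.1,4.1,16.25]}
    - {"xyz": [0.057,0.341,0.16],"twist": [-50.1,4.1,16.25]}
    - {"xyz": [0.057,0.341,0.16],"twist": [-50.1,4.1,16.25]}
    - {"xyz": [0.057,0.341,0.16],"twist": [-50.1,4.1,16.25]}
    - {"xyz": [0.057,0.341,0.16],"twist": [-50.1,4.1,16.25]}
    - {"xyz": [0.057,0.341,0.16],"twist": [-50.1,4.1,16.25]}
    - {"xyz": [0.057,0.341,0.16],"twist": [-50.1,4.1,16.25]}
  fingers: 136

```text
time: 3.95
tool_pos: [0.5631, 0.0692, 0.3031]
ee_rot: [-2.444, 0.001, 0.082]
wrist_force: [-0.9, 0.0, -0.4]
width: 0.0435
```

```bash
python3 - <<'E'
from h import *
o=robot.get_obs();print(o['time'],o['tool_pos'],o['ee_rot'],o['joint_positions'],o['width'])
R=Rtool(-86.1,50).as_matrix()
B=np.array([.568,-.007,.132])
go(B-.1*R[:,1],-86.1,50)
E
```

```text
3.95 [0.5631 0.0692 0.3031] [-2.444   0.0015  0.0818] [ 0.459   0.285   1.2055 -0.8564  1.9111  0.1849] 0.04352751451708075
xyz [ 0.0003 -0.0082 -0.1139] twist [ 0.04 -0.08 -0.79] -> [0.5634 0.061  0.1892] [-2.443  0.     0.068]
```

Request:
step_arm:
  commands:
    - {"xyz": [0,-0.008,-0.08],"twist": [0,0,-0.8]}
    - {"xyz": [0,-0.008,-0.08],"twist": [0,0,-0.8]}
    - {"xyz": [0,-0.008,-0.114],"twist": [0,0,-0.8]}
    - {"xyz": [0,-0.008,-0.114],"twist": [0,0,-0.8]}
    - {"xyz": [0,-0.008,-0.114],"twist": [0,0,-0.8]}
    - {"xyz": [0,-0.008,-0.114],"twist": [0,0,-0.8]}

```text
time: 4.45
tool_pos: [0.5642, 0.0526, 0.1947]
ee_rot: [-2.444, -0.007, 0.054]
wrist_force: [0.1, 0.1, 0.8]
width: 0.0441
```

```bash
python3 - <<'E'
from h import *
o=robot.get_obs();print(o['joint_positions'],o['width'])
wsnap('w3')
R=Rtool(-86.1,50).as_matrix()
B=np.array([.568,-.007,.132])
go(B,-86.1,50)
p,d,c=wload('w3')
W=cloud(None,d,c);m=(abs(W[...,2]-.15)<.004)&(abs(W[...,0]-.568)<.04)&(abs(W[...,1]+.007)<.03)
print(m.sum(),W[m].mean(0)); print(cv2.minAreaRect((W[m][:,:2]*1000).astype(np.float32)))
E
```

```text
[ 0.4313  0.3318  1.3641 -0.8158  1.7673  0.3491] 0.0440972799620726
4.45 [0.5642 0.0526 0.1947] [-2.4438 -0.0074  0.0545]
xyz [ 0.004  -0.0681 -0.0703] twist [-0.05  0.51  0.78] -> [ 0.5686 -0.0154  0.1249] [-2.443  0.     0.068]
330 [ 0.5668 -0.0038  0.1493]
((566.79541015625, -7.802637100219727), (21.944326400756836, 30.822654724121094), 5.092115879058838)
```

View pics/w3.png

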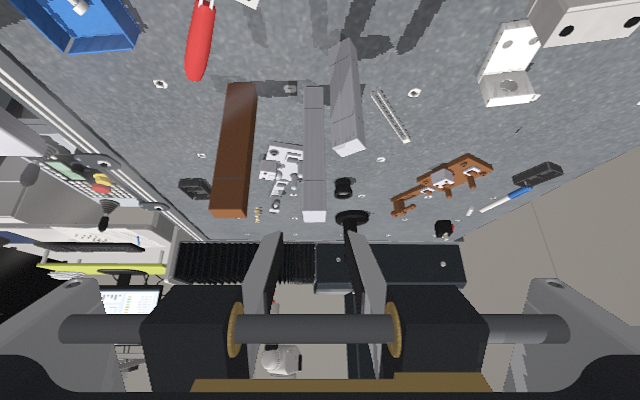

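Request:
step_arm:
  commands:
    - {"xyz": [0.001,-0.02,-0.02],"twist": [0,0.5,0.8]}
    - {"xyz": [0.002,-0.04,-0.04],"twist": [0,0.5,0.8]}
    - {"xyz": [0.003,-0.056,-0.058],"twist": [0,0.5,0.8]}
    - {"xyz": [0.003,-0.068,-0.07],"twist": [0,0.5,0.8]}
    - {"xyz": [0.003,-0.068,-0.07],"twist": [0,0.5,0.8]}
    - {"xyz": [0.003,-0.068,-0.07],"twist": [0,0.5,0.8]}
    - {"xyz": [0.003,-0.068,-0.07],"twist": [0,0.5,0.8]}

```text
time: 5.08
tool_pos: [0.5678, -0.0149, 0.1238]
ee_rot: [-2.443, 0.002, 0.069]
wrist_force: [-0.6, 0.7, 0.7]
width: 0.0439
```

```bash
python3 - <<'E'
from h import *
o=robot.get_obs();print(o['joint_positions'],o['wrist_force'])
wsnap('w4')
go([.567,-.0075,.132],-86,50)
E
```

```text
[ 0.328   0.333   1.5133 -0.8334  1.5858  0.3746] [-0.563   0.706   0.6923]
5.0833 [ 0.5678 -0.0149  0.1238] [-2.4434  0.0016  0.0688]
xyz [-0.0001 -0.0013  0.0013] twist [ 0.   -0.1   0.03] -> [ 0.5676 -0.0159  0.1249] [-2.443  0.     0.07 ]
```

View pics/w4.png

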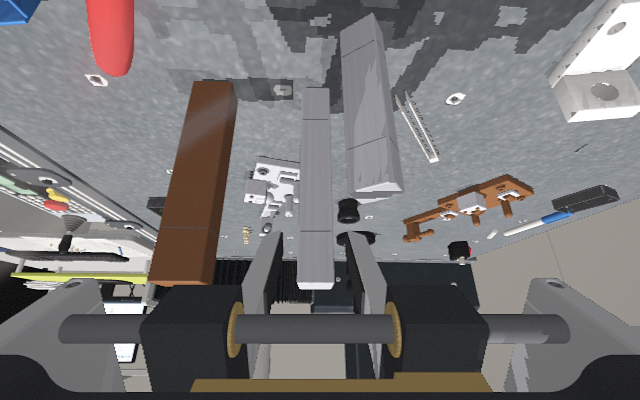

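Request:
step_arm:
  commands:
    - {"xyz": [0,-0.001,0.001],"twist": [0,0,0]}
    - {"xyz": [0,-0.001,0.001],"twist": [0,0,0]}
    - {"xyz": [0,-0.001,0.001],"twist": [0,0,0]}
    - {"xyz": [0,-0.001,0.001],"twist": [0,0,0]}
    - {"xyz": [0,-0.001,0.001],"twist": [0,0,0]}
    - {"xyz": [0,-0.001,0.001],"twist": [0,0,0]}
    - {"xyz": [0,-0.001,0.001],"twist": [0,0,0]}
    - {"xyz": [0,-0.001,0.001],"twist": [0,0,0]}
  fingers: 255

```text
time: 5.8
tool_pos: [0.567, -0.0164, 0.1224]
ee_rot: [-2.444, 0.005, 0.069]
wrist_force: [3.0, 1.3, 1.5]
width: 0.022
```

```bash
python3 - <<'E'
from h import *
o=robot.get_obs();print(o)
E
```

```text
{'time': 5.8, 'joint_positions': array([ 0.326 ,  0.3332,  1.5167, -0.8342,  1.5838,  0.373 ]), 'qvel': array([ 0.0001,  0.0012,  0.0009,  0.0003,  0.0012, -0.0014]), 'joint_torque': array([ -0.627 , -38.9773, -23.8774,  -2.2306,   2.178 ,  -0.2328]), 'tool_pos': array([ 0.567 , -0.0164,  0.1224]), 'ee_rot': array([-2.4443,  0.0048,  0.0695]), 'wrist_force': array([2.959 , 1.3345, 1.523 ]), 'wrist_torque': array([ 0.2364, -0.6074,  0.4196]), 'width': 0.022006903673166538}
```

Request:
step_arm:
  commands:
    - {"xyz": [0,0,0.003],"twist": [0,0,0]}
    - {"xyz": [0,0,0.006],"twist": [0,0,0]}
    - {"xyz": [0,0,0.008],"twist": [0,0,0]}
    - {"xyz": [0,0,0.008],"twist": [0,0,0]}
    - {"xyz": [0,0,0.008],"twist": [0,0,0]}

```text
time: 6.22
tool_pos: [0.5653, -0.0167, 0.1285]
ee_rot: [-2.444, 0.01, 0.068]
wrist_force: [0.2, -0.4, -7.6]
width: 0.0215
```

```bash
python3 - <<'E'
from h import *
o=robot.get_obs();print(o['tool_pos'],o['ee_rot'],o['wrist_force'],o['wrist_torque'])
go(f2w(-25,0,o['tool_pos'][2]*1000+7),-104,50)
E
```

```text
[ 0.5653 -0.0167  0.1285] [-2.4437  0.0095  0.0681] [ 0.2053 -0.4202 -7.5836] [ 1.3658  0.0976 -0.0024]
xyz [-0.0143 -0.0732 -0.0001] twist [ -0.04  -0.55 -17.9 ] -> [ 0.551  -0.0899  0.1284] [-2.443  0.    -0.244]
```

Request:
step_arm:
  commands:
    - {"xyz": [-0.002,-0.01,0],"twist": [0,0,-2.4]}
    - {"xyz": [-0.004,-0.02,0],"twist": [0,0,-5]}
    - {"xyz": [-0.006,-0.03,0],"twist": [0,0,-7.5]}
    - {"xyz": [-0.008,-0.042,0],"twist": [0,0,-10]}
    - {"xyz": [-0.01,-0.052,0],"twist": [0,0,-13]}
    - {"xyz": [-0.012,-0.062,0],"twist": [0,0,-15.5]}
    - {"xyz": [-0.0135,-0.069,0],"twist": [0,0,-17.2]}
    - {"xyz": [-0.0143,-0.073,0],"twist": [0,0,-18]}
    - {"xyz": [-0.0143,-0.073,0],"twist": [0,0,-18]}
    - {"xyz": [-0.0143,-0.073,0],"twist": [0,0,-18]}
    - {"xyz": [-0.0143,-0.073,0],"twist": [0,0,-18]}

```text
time: 7.13
tool_pos: [0.5518, -0.0892, 0.1298]
ee_rot: [-2.444, 0.007, -0.245]
wrist_force: [0.6, -0.0, -8.0]
width: 0.0223
```

```bash
python3 - <<'E'
from h import *
o=robot.get_obs();print(o['tool_pos'],o['ee_rot'],o['wrist_force'],o['wrist_torque'],o['joint_positions'])
go(f2w(-25,0,o['tool_pos'][2]*1000+7),-104,50)
R=Ro.from_euler('xyz',o['ee_rot']).as_matrix(); print(w2f(o['tool_pos']-.011*R[:,1]))
for n in ["scene","top"]:
    p,d=robot.snapshot(n); np.savez(f"/tmp/{n}2.npz",p=p,d=d)
    q=p[130:290,220:400] if n=="scene" else p[170:270,240:400]
    cv2.imwrite(f"pics/{n}2.png",cv2.resize(q[...,::-1],None,fx=4.4,fy=3.7,interpolation=cv2.INTER_CUBIC))
wsnap('w5')
E
```

```text
[ 0.5518 -0.0892  0.1298] [-2.444   0.0071 -0.245 ] [ 0.5889 -0.0069 -8.0271] [ 1.385  -0.2568 -0.0311] [ 0.1728  0.3994  1.411  -0.7853  1.7251  0.4504]
xyz [-0.0008 -0.0007 -0.0001] twist [-0.07 -0.4   0.04] -> [ 0.551  -0.0899  0.1297] [-2.443  0.    -0.244]
[-25.8536   0.6667 136.8219]
7.2333 [ 0.5518 -0.089   0.1299] [-2.4442  0.007  -0.2444]
```

View pics/scene2.png

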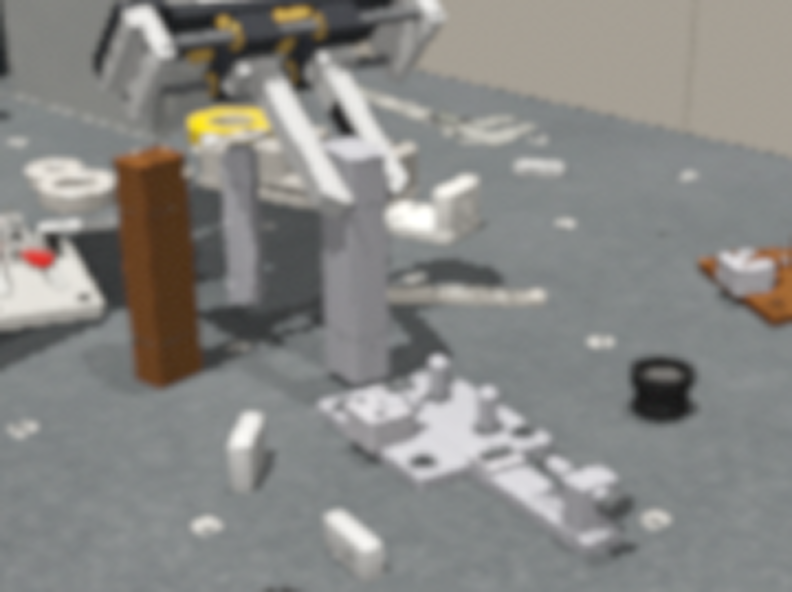

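View pics/w5.png

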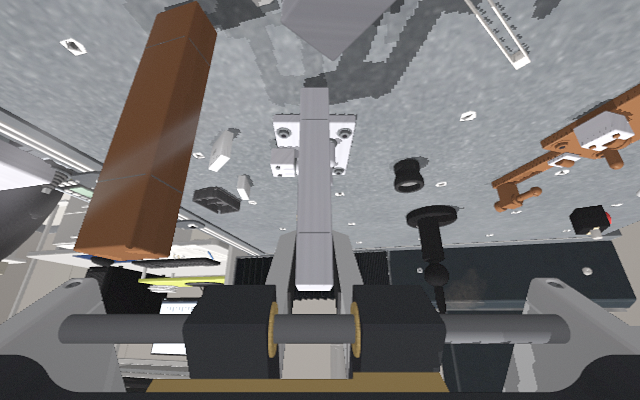

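Request:
step_arm:
  commands:
    - {"xyz": [0,0,-0.002],"twist": [0,-0.4,0]}
    - {"xyz": [0,0,-0.004],"twist": [0,-0.4,0]}
    - {"xyz": [0,0,-0.006],"twist": [0,-0.4,0]}
    - {"xyz": [0,0,-0.007],"twist": [0,-0.4,0]}
    - {"xyz": [0,0,-0.007],"twist": [0,-0.4,0]}
    - {"xyz": [0,0,-0.007],"twist": [0,-0.4,0]}
    - {"xyz": [0,0,-0.007],"twist": [0,-0.4,0]}

```text
time: 7.87
tool_pos: [0.5519, -0.0897, 0.1227]
ee_rot: [-2.443, 0.0, -0.246]
wrist_force: [-0.6, -0.4, -7.1]
width: 0.0219
```

Request:
step_arm:
  commands:
    - {"xyz": [0,0,-0.0005],"twist": [0,0,0]}
    - {"xyz": [0,0,-0.001],"twist": [0,0,0]}
    - {"xyz": [0,0,-0.001],"twist": [0,0,0]}
    - {"xyz": [0,0,-0.001],"twist": [0,0,0]}

```text
time: 8.2
tool_pos: [0.552, -0.0897, 0.1226]
ee_rot: [-2.443, -0.001, -0.246]
wrist_force: [-0.8, 1.3, -4.1]
width: 0.0219
```

Request:
step_arm:
  commands:
    - {"xyz": [-0.0005,-0.002,-0.0005],"twist": [0,0,0]}
    - {"xyz": [-0.001,-0.004,-0.0005],"twist": [0,0,0]}
    - {"xyz": [-0.0015,-0.006,-0.0005],"twist": [0,0,0]}
    - {"xyz": [-0.0018,-0.007,-0.0005],"twist": [0,0,0]}
    - {"xyz": [-0.0018,-0.007,-0.0005],"twist": [0,0,0]}
    - {"xyz": [-0.0018,-0.007,-0.0005],"twist": [0,0,0]}

```text
time: 8.7
tool_pos: [0.5505, -0.0971, 0.1235]
ee_rot: [-2.444, -0.003, -0.246]
wrist_force: [-0.9, 4.0, 5.8]
width: 0.0217
```

Request:
step_arm:
  commands:
    - {"xyz": [-0.0002,-0.001,0],"twist": [0,0,0]}
    - {"xyz": [-0.0004,-0.0015,0],"twist": [0,0,0]}
    - {"xyz": [-0.0005,-0.002,0],"twist": [0,0,0]}
    - {"xyz": [-0.0005,-0.002,0],"twist": [0,0,0]}

```text
time: 9.03
tool_pos: [0.55, -0.0992, 0.1236]
ee_rot: [-2.444, -0.003, -0.246]
wrist_force: [-1.3, 4.6, 6.0]
width: 0.0217
```

Request:
step_arm:
  commands:
    - {"xyz": [-0.0001,-0.0005,0],"twist": [0,0,0]}
    - {"xyz": [-0.0002,-0.001,0],"twist": [0,0,0]}
    - {"xyz": [-0.0002,-0.001,0],"twist": [0,0,0]}

```text
time: 9.28
tool_pos: [0.5498, -0.1002, 0.1236]
ee_rot: [-2.444, -0.003, -0.246]
wrist_force: [-1.8, 4.2, 6.3]
width: 0.0218
```

Request:
step_arm:
  commands:
    - {"xyz": [-0.0001,-0.0005,0],"twist": [0,0,0]}
    - {"xyz": [-0.0002,-0.001,0],"twist": [0,0,0]}
    - {"xyz": [-0.0002,-0.001,0],"twist": [0,0,0]}

```text
time: 9.53
tool_pos: [0.5496, -0.1012, 0.1236]
ee_rot: [-2.445, -0.003, -0.246]
wrist_force: [-1.0, 4.5, 6.5]
width: 0.0218
```

Request:
step_arm:
  commands:
    - {"xyz": [-0.0001,-0.0005,0],"twist": [0,0,0]}
    - {"xyz": [-0.0002,-0.001,0],"twist": [0,0,0]}
    - {"xyz": [-0.0002,-0.001,0],"twist": [0,0,0]}

```text
time: 9.78
tool_pos: [0.5494, -0.1023, 0.1237]
ee_rot: [-2.445, -0.003, -0.246]
wrist_force: [0.4, 4.2, 6.7]
width: 0.0218
```

```bash
python3 - <<'E'
from h import *
o=robot.get_obs();print(o['wrist_torque'])
R=Ro.from_euler('xyz',o['ee_rot']).as_matrix(); print(w2f(o['tool_pos']-.011*R[:,1]))
wsnap('w6',(260,70,370,180),5)
p,d=robot.snapshot("scene"); np.savez(f"/tmp/scene3.npz",p=p,d=d)
cv2.imwrite("pics/scene3.png",cv2.resize(p[160:260,270:370][...,::-1],None,fx=6,fy=6,interpolation=cv2.INTER_CUBIC))
E
```

```text
[ 0.3752  0.4893 -0.264 ]
[-12.6455   1.3962 130.7229]
9.7833 [ 0.5494 -0.1023  0.1237] [-2.4446 -0.0027 -0.2463]
```

View pics/w6.png

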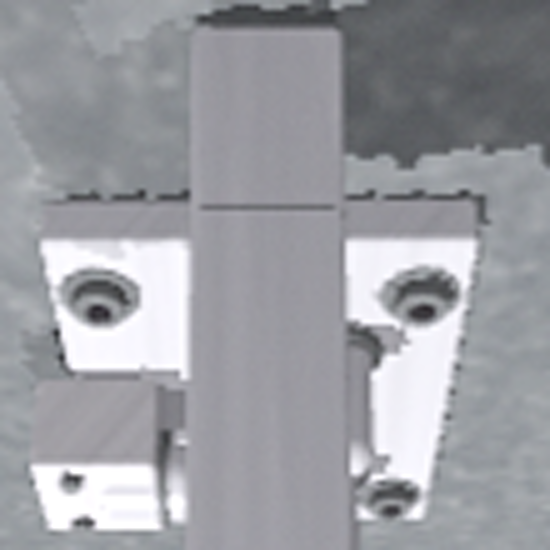

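View pics/scene3.png

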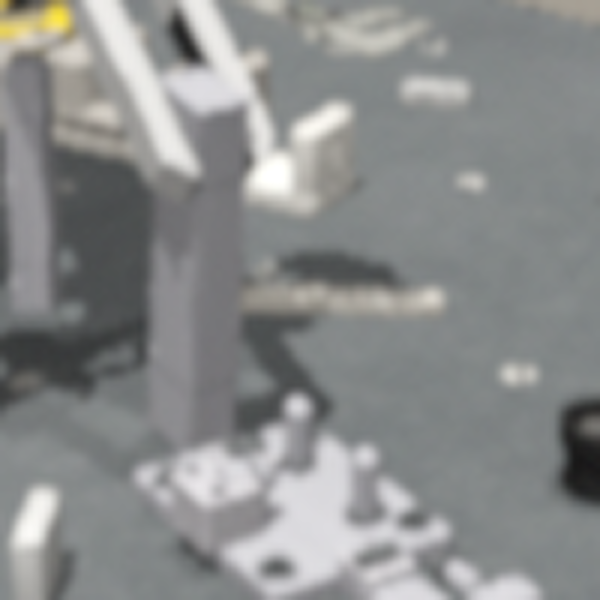

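```bash
python3 - <<'E'
from h import *
p,d,c=wload('w6')
A=lambda a,b,z:ray(None,260+(a+.5)/5-.5,70+(b+.5)/5-.5,z,c)
q=[A(192,30,0),A(340,30,0),A(100,200,0),A(400,200,0),A(43,238,.01),A(480,238,.01)]
for s in q: print(w2f(s))
W=cloud(None,d,c)
for v in range(80,180,10): print(v,W[v,313],w2f(W[v,313]))
# back face tilt
ys=W[90:200,306:322].reshape(-1,3); f=np.array([w2f(s) for s in ys]); a=np.polyfit(f[:,2],f[:,0],1); print('tilt deg',np.degrees(a[0]),a[1]); 
E
```

```text
[-35.8318 -10.7001   0.    ]
[-35.7158  11.5507   0.    ]
[  0.5346 -28.7657   0.    ]
[ 0.8375 23.5928  0.    ]
[ -1.5121 -37.7701  10.    ]
[-1.0698 36.6753 10.    ]
80 [ 0.5567 -0.0695  0.0066] [-37.7419   0.5752   6.5568]
90 [ 0.5568 -0.0689  0.0169] [-38.3399   0.5635  16.8591]
100 [ 0.5566 -0.0698  0.0254] [-37.4869   0.5464  25.3533]
110 [ 0.5561 -0.0716  0.0327] [-35.5856   0.5251  32.6791]
120 [ 0.5561 -0.0716  0.0414] [-35.5333   0.5121  41.4372]
130 [ 0.5559 -0.0723  0.0494] [-34.8614   0.4967  49.4115]
140 [ 0.5557 -0.073   0.0571] [-34.157    0.4816  57.1408]
150 [ 0.5554 -0.0742  0.0643] [-32.9161   0.4642  64.3035]
160 [ 0.5553 -0.0744  0.0719] [-32.6495   0.4516  71.9283]
170 [ 0.555  -0.0758  0.0787] [-31.2831   0.4342  78.6932]
tilt deg -0.2167049754116625 -34.0318964226633
```

```bash
python3 - <<'E'
from h import *
for n in ['w5','w6']:
    p,d,c=wload(n);W=cloud(None,d,c)
    ys=W[95:235,306:324].reshape(-1,3); f=np.array([w2f(s) for s in ys]); f=f[(f[:,2]>5)&(f[:,2]<120)]
    for it in range(5):
        a=np.polyfit(f[:,2],f[:,0],1); r=f[:,0]-np.polyval(a,f[:,2]); f=f[abs(r)<2.5*r.std()]
    print(n,'tilt deg',np.degrees(np.arctan(a[0])),a[1],r.std(),len(f))
    for z in range(10,120,10):
        g=f[abs(f[:,2]-z)<5]; print(z,np.median(g[:,0]) if len(g) else None)
# scene cam silhouettes: block edges
f=np.load("/tmp/scene3.npz");W=cloud("scene",f['d'])
E
```

```text
w5 tilt deg 0.3134380018916397 -39.992678653959274 0.5185913359161402 2272
10 None
20 -39.863337706950034
30 -39.82627052039367
40 -39.78438757264129
50 -39.72693030719451
60 -39.723881382433234
70 -39.60310681651818
80 -39.58669770964057
90 -39.53561060943542
100 -39.41773946205222
110 -39.36956554640705
w6 tilt deg 5.589954886712881 -39.55608219708842 0.579593480830512 2444
10 None
20 -37.26190965095144
30 -36.65851845561713
40 -35.64008526616927
50 -34.610317680925164
60 -33.68751862210984
70 -32.69877143959624
80 -31.670541368375858
90 -30.752841270721227
100 -29.762575019824812
110 -28.71332349301343
```

Request:
step_arm:
  commands:
    - {"xyz": [0.0008,0.003,0],"twist": [0,0,0]}
    - {"xyz": [0.0015,0.006,0],"twist": [0,0,0]}
    - {"xyz": [0.0022,0.009,0],"twist": [0,0,0]}
    - {"xyz": [0.0029,0.012,0.001],"twist": [0,0,0]}
    - {"xyz": [0.0025,0.012,0.003],"twist": [0,0,0]}
    - {"xyz": [0.002,0.0122,0.0045],"twist": [0,0,0]}
    - {"xyz": [0.002,0.0122,0.0045],"twist": [0,0,0]}
    - {"xyz": [0.002,0.0122,0.0045],"twist": [0,0,0]}
    - {"xyz": [0.002,0.0122,0.0045],"twist": [0,0,0]}

```text
time: 10.63
tool_pos: [0.5506, -0.089, 0.1243]
ee_rot: [-2.442, 0.002, -0.245]
wrist_force: [-0.2, -0.3, -8.3]
width: 0.0217
```

```bash
cat >> h.py <<'E'
def btilt(n,zmax=110,zmin=5):
    p,d,c=wload(n);W=cloud(None,d,c)
    ys=W[60:235,306:324].reshape(-1,3); f=np.array([w2f(s) for s in ys]); f=f[(f[:,2]>zmin)&(f[:,2]<zmax)]
    for it in range(6):
        a=np.polyfit(f[:,2],f[:,0],1); r=f[:,0]-np.polyval(a,f[:,2]); f=f[abs(r)<max(2.5*r.std(),.5)]
    print(n,'tilt deg',np.degrees(np.arctan(a[0])),'x rear at z0',a[1],r.std(),len(f))
def stat():
    o=robot.get_obs();R=Ro.from_euler('xyz',o['ee_rot']).as_matrix()
    print('t',o['time'],'TCP',o['tool_pos'],o['ee_rot'],'F',o['wrist_force'],'T',o['wrist_torque'],'graspF',w2f(o['tool_pos']-.011*R[:,1]),'w',o['width'],'q',o['joint_positions'])
E
python3 - <<'E'
from h import *
stat();wsnap('w7',(260,70,370,180),5);btilt('w7')
p,d,c=wload('w7');g=p.astype(int)
E
```

```text
t 10.6333 TCP [ 0.5506 -0.089   0.1243] [-2.4416  0.0024 -0.2451] F [-0.2245 -0.2838 -8.3169] T [ 1.3161 -0.2553 -0.022 ] graspF [-25.7532  -0.5944 131.4067] w 0.021748279747547266 q [ 0.1733  0.3994  1.4214 -0.7831  1.7144  0.4621]
10.6333 [ 0.5506 -0.089   0.1243] [-2.4416  0.0024 -0.2451]
w7 tilt deg 0.6693480246751894 x rear at z0 -40.30500001006059 0.504651439926706 2229
```

View pics/w7.png

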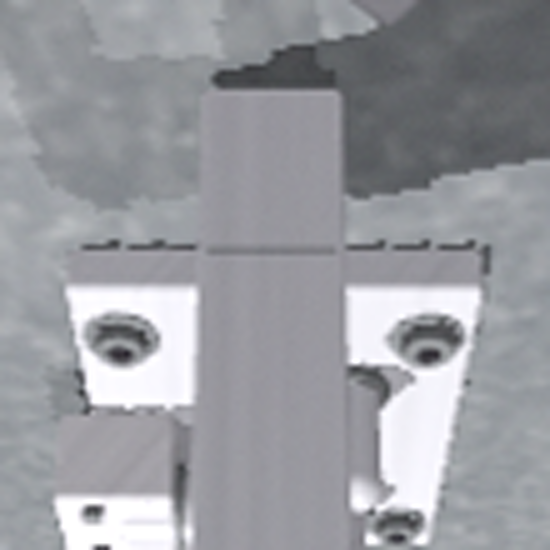

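Request:
step_arm:
  commands:
    - {"xyz": [0,-0.002,0],"twist": [0,0,0]}
    - {"xyz": [-0.0005,-0.004,0],"twist": [0,0,0]}
    - {"xyz": [-0.0008,-0.006,0],"twist": [0,0,0]}
    - {"xyz": [-0.001,-0.008,0],"twist": [0,0,0]}
    - {"xyz": [-0.001,-0.008,0],"twist": [0,0,0]}
    - {"xyz": [-0.001,-0.008,0],"twist": [0,0,0]}
    - {"xyz": [-0.001,-0.008,0],"twist": [0,0,0]}

```text
time: 11.27
tool_pos: [0.55, -0.0975, 0.1259]
ee_rot: [-2.443, 0.0, -0.246]
wrist_force: [0.8, 0.5, -7.0]
width: 0.0217
```

```bash
python3 - <<'E'
from h import *
stat();wsnap('w8',(260,70,370,180),5);btilt('w8')
E
```

```text
t 11.2667 TCP [ 0.55   -0.0975  0.1259] [-2.4425  0.0001 -0.2457] F [ 0.7699  0.5463 -6.9838] T [ 1.2769 -0.2925 -0.013 ] graspF [-17.3696   0.8541 132.9364] w 0.02169964106454528 q [ 0.1608  0.3922  1.4285 -0.7888  1.7053  0.4553]
11.2667 [ 0.55   -0.0975  0.1259] [-2.4425  0.0001 -0.2457]
w8 tilt deg 0.6339063606370023 x rear at z0 -31.852053402974832 0.5169654819309236 2236
```

View pics/w8.png

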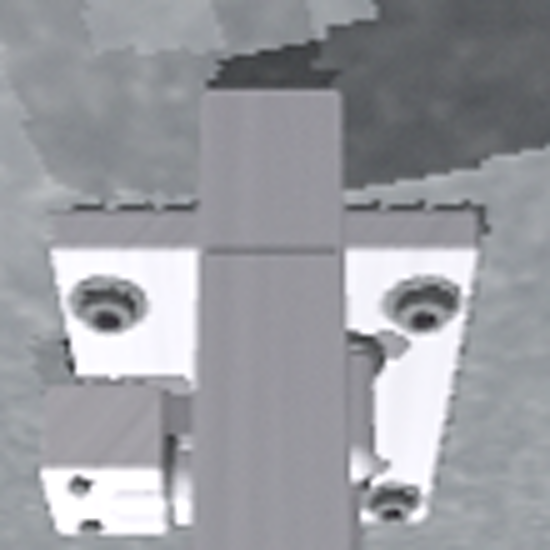

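Request:
step_arm:
  commands:
    - {"xyz": [-0.0006,-0.0002,-0.001],"twist": [0,0,0]}
    - {"xyz": [-0.0007,-0.0006,-0.002],"twist": [0,0,0]}
    - {"xyz": [-0.0007,-0.0009,-0.002],"twist": [0,0,0]}
    - {"xyz": [-0.0007,-0.0009,-0.002],"twist": [0,0,0]}
    - {"xyz": [-0.0007,-0.0009,-0.002],"twist": [0,0,0]}

```text
time: 11.73
tool_pos: [0.5493, -0.0984, 0.1238]
ee_rot: [-2.443, 0.0, -0.246]
wrist_force: [0.6, 0.3, -6.9]
width: 0.0219
```

Request:
step_arm:
  commands:
    - {"xyz": [-0.0002,-0.0006,0],"twist": [0,0,0]}
    - {"xyz": [-0.0002,-0.001,0],"twist": [0,0,0]}
    - {"xyz": [-0.0002,-0.001,0],"twist": [0,0,0]}
    - {"xyz": [-0.0002,-0.001,0],"twist": [0,0,0]}

```text
time: 12.07
tool_pos: [0.5491, -0.0993, 0.1238]
ee_rot: [-2.442, 0.0, -0.246]
wrist_force: [-0.4, 1.1, -8.2]
width: 0.0217
```

```bash
python3 - <<'E'
from h import *
stat();wsnap('w9',(260,70,370,180),5);btilt('w9')
E
```

```text
t 12.0667 TCP [ 0.5491 -0.0993  0.1238] [-2.4423  0.0001 -0.2455] F [-0.3676  1.0813 -8.1738] T [ 1.5078 -0.2895 -0.0723] graspF [-15.4781   0.4435 130.9226] w 0.021746995040455935 q [ 0.1582  0.3915  1.4338 -0.7891  1.7002  0.4567]
12.0667 [ 0.5491 -0.0993  0.1238] [-2.4423  0.0001 -0.2455]
w9 tilt deg 0.6797385669509759 x rear at z0 -30.01396442803421 0.5123451405442796 2264
```

Request:
step_arm:
  commands:
    - {"xyz": [-0.0001,-0.0005,0],"twist": [0,0,0]}
    - {"xyz": [-0.0001,-0.0005,0],"twist": [0,0,0]}
    - {"xyz": [-0.0001,-0.0005,0],"twist": [0,0,0]}

```text
time: 12.37
tool_pos: [0.5491, -0.0995, 0.1238]
ee_rot: [-2.442, 0.0, -0.245]
wrist_force: [0.6, 2.6, -6.7]
width: 0.0219
```

Request:
step_arm:
  commands:
    - {"xyz": [-0.0001,-0.0005,0],"twist": [0,0,0]}
    - {"xyz": [-0.0001,-0.0005,0],"twist": [0,0,0]}
    - {"xyz": [-0.0001,-0.0005,0],"twist": [0,0,0]}

```text
time: 12.62
tool_pos: [0.5491, -0.1, 0.1239]
ee_rot: [-2.442, -0.0, -0.245]
wrist_force: [-0.5, 3.3, -5.9]
width: 0.0219
```

Request:
step_arm:
  commands:
    - {"xyz": [-0.0001,-0.0005,0],"twist": [0,0,0]}
    - {"xyz": [-0.0001,-0.0005,0],"twist": [0,0,0]}
    - {"xyz": [-0.0001,-0.0005,0],"twist": [0,0,0]}

```text
time: 12.87
tool_pos: [0.5489, -0.1008, 0.1241]
ee_rot: [-2.443, -0.0, -0.245]
wrist_force: [0.2, 4.4, -5.5]
width: 0.0218
```

```bash
python3 - <<'E'
from h import *
stat();wsnap('w10',(260,70,370,180),5);btilt('w10')
E
```

```text
t 12.8667 TCP [ 0.5489 -0.1008  0.1241] [-2.4426 -0.0003 -0.2455] F [ 0.1816  4.3688 -5.5101] T [ 1.9568 -0.2187 -0.1041] graspF [-13.9433   0.6324 131.1576] w 0.02175486983410536 q [ 0.156   0.39    1.4354 -0.7902  1.6984  0.4555]
12.8667 [ 0.5489 -0.1008  0.1241] [-2.4426 -0.0003 -0.2455]
w10 tilt deg 1.3138986134538553 x rear at z0 -30.102299018673964 0.50383614194475 2280
```

Request:
step_arm:
  commands:
    - {"xyz": [0.0002,0.001,0],"twist": [0,0,0]}
    - {"xyz": [0.0002,0.001,-0.0008],"twist": [0,0,0]}
    - {"xyz": [0.0002,0.001,-0.0015],"twist": [0,0,0]}
    - {"xyz": [0.0002,0.001,-0.0015],"twist": [0,0,0]}
    - {"xyz": [0.0002,0.001,-0.0015],"twist": [0,0,0]}

```text
time: 13.33
tool_pos: [0.5489, -0.1003, 0.1222]
ee_rot: [-2.443, 0.0, -0.246]
wrist_force: [0.1, 0.2, -6.2]
width: 0.0218
```

```bash
python3 - <<'E'
from h import *
stat();wsnap('w11',(260,70,370,180),5);btilt('w11')
E
```

```text
t 13.3333 TCP [ 0.5489 -0.1003  0.1222] [-2.4435  0.0003 -0.2457] F [ 0.1187  0.1715 -6.2466] T [ 1.44   -0.3696  0.0144] graspF [-14.4647   0.5033 129.2417] w 0.02175565963101518 q [ 0.157   0.3929  1.4361 -0.7901  1.6974  0.4584]
13.3333 [ 0.5489 -0.1003  0.1222] [-2.4435  0.0003 -0.2457]
w11 tilt deg 1.1150874841986864 x rear at z0 -30.095747636353984 0.5122558459759866 2258
```

View pics/w11.png

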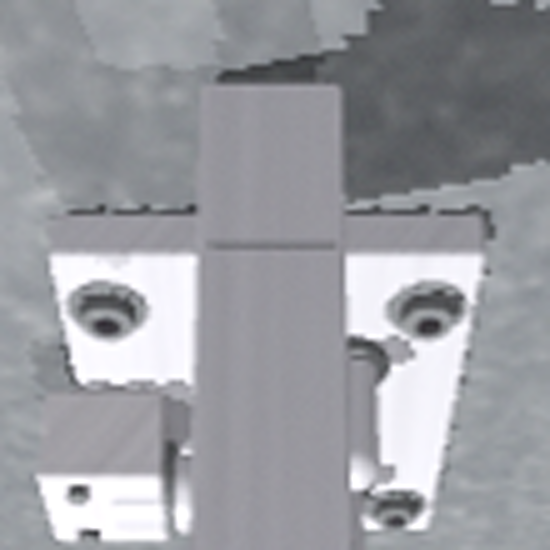

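```bash
python3 - <<'E'
from h import *
p,d,c=wload('w11')
A=lambda a,b,z:w2f(ray(None,260+(a+.5)/5-.5,70+(b+.5)/5-.5,z,c))
print(A(48,254,.01),A(485,254,.01)); 
W=cloud(None,d,c)
g=p.astype(int)
# block left/right borders at rows via rays onto plane x_f=-30
def onplane(u,v,xf):
    a=w2f(ray(None,u,v,0,c));b=w2f(ray(None,u,v,.1,c));t=(xf-a[0])/(b[0]-a[0]);return a+t*(b-a)
for a,b in [(200,100),(342,100),(199,200),(343,200),(198,300),(344,300),(197,400),(347,400),(193,540),(351,540)]:
    print((a,b),onplane(260+(a+.5)/5-.5,70+(b+.5)/5-.5,-30))
for a,b in [(395,480),(350,470)]: print(A(a,b,.036))
E
```

```text
[ -0.9799 -38.4575  10.    ] [-0.8358 36.4708 10.    ]
(200, 100) [-30.     -11.065    4.6093]
(342, 100) [-30.      10.7615   4.6534]
(199, 200) [-30.     -10.807   24.1689]
(343, 200) [-30.      10.5183  24.2061]
(198, 300) [-30.     -10.5673  42.3498]
(344, 300) [-30.      10.2923  42.3807]
(197, 400) [-30.     -10.3438  59.2927]
(347, 400) [-30.      10.3576  59.3183]
(193, 540) [-30.     -10.3979  81.1625]
(351, 540) [-30.      10.4156  81.1817]
[30.587  22.6349 36.    ]
[27.034  14.1404 36.    ]
```

Request:
step_arm:
  commands:
    - {"xyz": [0,0,0.001],"twist": [0,0,0]}
    - {"xyz": [-0.0004,0.0006,0.002],"twist": [0,0,0]}
    - {"xyz": [-0.0007,0.001,0.002],"twist": [0,0,0]}
    - {"xyz": [-0.0007,0.001,0.002],"twist": [0,0,0]}
    - {"xyz": [-0.0007,0.001,0.001],"twist": [0,0,0]}
    - {"xyz": [-0.0007,0.001,0],"twist": [0,0,0]}
    - {"xyz": [-0.0007,0.001,-0.0003],"twist": [0,0,0]}
    - {"xyz": [-0.0007,0.001,-0.0003],"twist": [0,0,0]}

```text
time: 14.05
tool_pos: [0.5483, -0.0989, 0.1221]
ee_rot: [-2.443, 0.0, -0.246]
wrist_force: [0.2, -0.4, -6.6]
width: 0.0219
```

```bash
python3 - <<'E'
from h import *
stat();wsnap('w12',(260,70,370,180),5);btilt('w12')
E
```

```text
t 14.05 TCP [ 0.5483 -0.0989  0.1221] [-2.443   0.0001 -0.2456] F [ 0.2095 -0.3954 -6.5531] T [ 1.2737 -0.2215  0.0148] graspF [-15.6087  -0.4392 129.2105] w 0.021868096141368278 q [ 0.1592  0.392   1.4371 -0.789   1.6984  0.4601]
14.05 [ 0.5483 -0.0989  0.1221] [-2.443   0.0001 -0.2456]
w12 tilt deg 1.1472462346145509 x rear at z0 -31.283734308560124 0.5312035010280743 2288
```

View pics/w12.png

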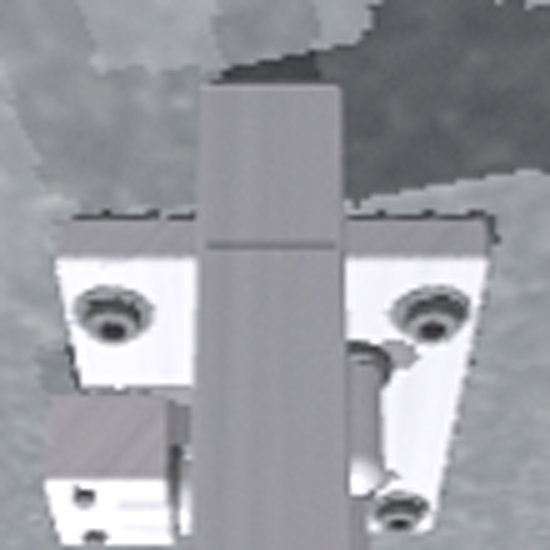

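Request:
step_arm:
  commands:
    - {"xyz": [-0.0002,-0.0006,0],"twist": [0,0,0]}
    - {"xyz": [-0.0003,-0.0013,0],"twist": [0,0,0]}
    - {"xyz": [-0.0003,-0.0013,0],"twist": [0,0,0]}
    - {"xyz": [-0.0003,-0.0013,-0.0008],"twist": [0,0,0]}
    - {"xyz": [-0.0003,-0.0013,-0.0012],"twist": [0,0,0]}
    - {"xyz": [-0.0003,-0.0013,-0.0012],"twist": [0,0,0]}
    - {"xyz": [-0.0003,-0.0013,-0.0012],"twist": [0,0,0]}

```text
time: 14.68
tool_pos: [0.5482, -0.1002, 0.1221]
ee_rot: [-2.443, -0.001, -0.246]
wrist_force: [-0.4, 3.4, 0.9]
width: 0.0218
```

```bash
python3 - <<'E'
from h import *
stat();wsnap('w13',(260,70,370,180),5);btilt('w13')
E
```

```text
t 14.6833 TCP [ 0.5482 -0.1002  0.1221] [-2.4434 -0.0012 -0.2458] F [-0.3599  3.3598  0.924 ] T [ 0.776   0.2726 -0.2065] graspF [-14.3598  -0.2398 129.1689] w 0.021809189155296206 q [ 0.1575  0.391   1.4388 -0.7902  1.6964  0.4605]
14.6833 [ 0.5482 -0.1002  0.1221] [-2.4434 -0.0012 -0.2458]
w13 tilt deg 1.1557563493960568 x rear at z0 -30.088783498546135 0.5280360567039688 2283
```

Request:
step_arm:
  commands:
    - {"xyz": [0.0002,0.0008,0],"twist": [0,0,0]}
    - {"xyz": [0.0003,0.0013,0],"twist": [0,0,0]}
    - {"xyz": [0.0003,0.0013,0],"twist": [0,0,0]}
    - {"xyz": [0.0003,0.0013,0],"twist": [0,0,0]}

```text
time: 15.07
tool_pos: [0.5484, -0.0996, 0.122]
ee_rot: [-2.445, -0.001, -0.246]
wrist_force: [-1.2, 0.4, 3.0]
width: 0.0216
```

```bash
python3 - <<'E'
from h import *
stat();wsnap('w14',(260,70,370,180),5);btilt('w14')
E
```

```text
t 15.0667 TCP [ 0.5484 -0.0996  0.122 ] [-2.445  -0.001  -0.2461] F [-1.192   0.4134  2.9959] T [-0.2509  0.4567 -0.2246] graspF [-14.9738  -0.23   129.0589] w 0.021639116301001883 q [ 0.1588  0.3927  1.4377 -0.7909  1.6979  0.4617]
15.0667 [ 0.5484 -0.0996  0.122 ] [-2.445  -0.001  -0.2461]
w14 tilt deg 0.8752509099382405 x rear at z0 -30.094171062902156 0.5339157741261004 2289
```

```bash
cat >> h.py <<'E'
S=129.1; SEND=36.
def gpath(phi):
    th=90-phi
    if phi<=59:
        f=np.radians(phi); return np.array([0,10])+(S-10)*np.array([np.sin(f),np.cos(f)])-15*np.array([np.cos(f),-np.sin(f)])
    t=np.radians(th); sc=28+(SEND-28)*(1-th/31)
    C=np.array([18-5*np.sin(t),15+5*np.cos(t)])
    return C+(S-sc)*np.array([np.cos(t),np.sin(t)])+15*np.array([-np.sin(t),np.cos(t)])
def tcp(phi,al0=50):
    al=np.radians(al0-phi); g=gpath(phi); return g+11*np.array([np.sin(al),-np.cos(al)])
def rows(p0,phis,off=(0,0)):
    ex=np.array([np.cos(FY),np.sin(FY)]);ey=np.array([-ex[1],ex[0]])
    n=len(phis);out=[]
    for i,f in enumerate(phis):
        d=(tcp(f)-tcp(p0)+np.array(off)*min(1,(i+1)/min(n,6)))/1000
        tw=(f-p0)*ey
        out.append('{"xyz": [%.4f, %.4f, %.4f], "twist": [%.1f, %.1f, 0]}'%(ex[0]*d[0],ex[1]*d[0],d[1],tw[0],tw[1]))
    print(', '.join(out))
E
python3 - <<'E'
from h import *
print(gpath(58.99),gpath(59.01),gpath(90))
rows(0,[1,2.5,4,6,8,10,12,14,15,15,15],off=(0,1))
E
```

```text
[94.3501 84.215 ] [94.3687 84.199 ] [111.1  35. ]
{"xyz": [-0.0005, -0.0019, 0.0003], "twist": [1.0, -0.2, 0]}, {"xyz": [-0.0012, -0.0047, 0.0005], "twist": [2.4, -0.6, 0]}, {"xyz": [-0.0019, -0.0076, 0.0007], "twist": [3.9, -1.0, 0]}, {"xyz": [-0.0028, -0.0114, 0.0007], "twist": [5.8, -1.5, 0]}, {"xyz": [-0.0038, -0.0152, 0.0007], "twist": [7.8, -1.9, 0]}, {"xyz": [-0.0047, -0.0190, 0.0004], "twist": [9.7, -2.4, 0]}, {"xyz": [-0.0057, -0.0227, -0.0001], "twist": [11.6, -2.9, 0]}, {"xyz": [-0.0066, -0.0265, -0.0007], "twist": [13.6, -3.4, 0]}, {"xyz": [-0.0071, -0.0284, -0.0011], "twist": [14.6, -3.6, 0]}, {"xyz": [-0.0071, -0.0284, -0.0011], "twist": [14.6, -3.6, 0]}, {"xyz": [-0.0071, -0.0284, -0.0011], "twist": [14.6, -3.6, 0]}
```

Request:
step_arm:
  commands:
    - {"xyz": [-0.0005,-0.0019,0.0003],"twist": [1.0,-0.2,0]}
    - {"xyz": [-0.0012,-0.0047,0.0005],"twist": [2.4,-0.6,0]}
    - {"xyz": [-0.0019,-0.0076,0.0007],"twist": [3.9,-1.0,0]}
    - {"xyz": [-0.0028,-0.0114,0.0007],"twist": [5.8,-1.5,0]}
    - {"xyz": [-0.0038,-0.0152,0.0007],"twist": [7.8,-1.9,0]}
    - {"xyz": [-0.0047,-0.019,0.0004],"twist": [9.7,-2.4,0]}
    - {"xyz": [-0.0057,-0.0227,-0.0001],"twist": [11.6,-2.9,0]}
    - {"xyz": [-0.0066,-0.0265,-0.0007],"twist": [13.6,-3.4,0]}
    - {"xyz": [-0.0071,-0.0284,-0.0011],"twist": [14.6,-3.6,0]}
    - {"xyz": [-0.0071,-0.0284,-0.0011],"twist": [14.6,-3.6,0]}

```text
time: 15.95
tool_pos: [0.5409, -0.1281, 0.1192]
ee_rot: [-2.177, 0.0, -0.247]
wrist_force: [0.2, -0.6, -1.8]
width: 0.022
```

```bash
python3 - <<'E'
from h import *
stat();wsnap('w15',(220,40,420,190),4);btilt('w15',100,10); print(gpath(15))
rows(15,[17,19,21,23,25,27,29,31,33,35,35,35])
E
```

```text
t 15.95 TCP [ 0.5409 -0.1281  0.1192] [-2.1773  0.0004 -0.2473] F [ 0.2478 -0.6337 -1.802 ] T [-0.0645 -0.0936  0.0408] graspF [ 16.6572  -0.5808 128.2376] w 0.02199760999705257 q [ 0.0079  0.258   1.4875 -0.5841  1.57    0.3079]
15.95 [ 0.5409 -0.1281  0.1192] [-2.1773  0.0004 -0.2473]
w15 tilt deg 16.17500167015066 x rear at z0 -34.04874821562131 0.5194543204979377 1961
[ 16.3365 128.9241]
{"xyz": [-0.0009, -0.0037, -0.0009], "twist": [1.9, -0.5, 0]}, {"xyz": [-0.0018, -0.0074, -0.0018], "twist": [3.9, -1.0, 0]}, {"xyz": [-0.0027, -0.0110, -0.0030], "twist": [5.8, -1.5, 0]}, {"xyz": [-0.0036, -0.0146, -0.0042], "twist": [7.8, -1.9, 0]}, {"xyz": [-0.0045, -0.0182, -0.0056], "twist": [9.7, -2.4, 0]}, {"xyz": [-0.0054, -0.0217, -0.0071], "twist": [11.6, -2.9, 0]}, {"xyz": [-0.0063, -0.0251, -0.0087], "twist": [13.6, -3.4, 0]}, {"xyz": [-0.0071, -0.0285, -0.0105], "twist": [15.5, -3.9, 0]}, {"xyz": [-0.0079, -0.0319, -0.0124], "twist": [17.5, -4.4, 0]}, {"xyz": [-0.0088, -0.0352, -0.0144], "twist": [19.4, -4.8, 0]}, {"xyz": [-0.0088, -0.0352, -0.0144], "twist": [19.4, -4.8, 0]}, {"xyz": [-0.0088, -0.0352, -0.0144], "twist": [19.4, -4.8, 0]}
```

View pics/w15.png

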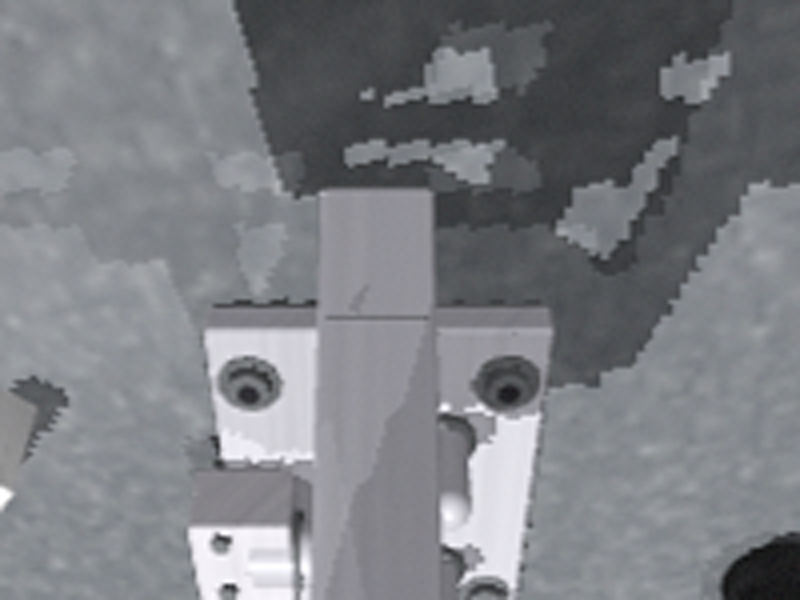

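Request:
step_arm:
  commands:
    - {"xyz": [-0.0009,-0.0037,-0.0009],"twist": [1.9,-0.5,0]}
    - {"xyz": [-0.0018,-0.0074,-0.0018],"twist": [3.9,-1.0,0]}
    - {"xyz": [-0.0027,-0.011,-0.003],"twist": [5.8,-1.5,0]}
    - {"xyz": [-0.0036,-0.0146,-0.0042],"twist": [7.8,-1.9,0]}
    - {"xyz": [-0.0045,-0.0182,-0.0056],"twist": [9.7,-2.4,0]}
    - {"xyz": [-0.0054,-0.0217,-0.0071],"twist": [11.6,-2.9,0]}
    - {"xyz": [-0.0063,-0.0251,-0.0087],"twist": [13.6,-3.4,0]}
    - {"xyz": [-0.0071,-0.0285,-0.0105],"twist": [15.5,-3.9,0]}
    - {"xyz": [-0.0079,-0.0319,-0.0124],"twist": [17.5,-4.4,0]}
    - {"xyz": [-0.0088,-0.0352,-0.0144],"twist": [19.4,-4.8,0]}
    - {"xyz": [-0.0088,-0.0352,-0.0144],"twist": [19.4,-4.8,0]}

```text
time: 16.92
tool_pos: [0.5318, -0.162, 0.1035]
ee_rot: [-1.828, 0.004, -0.246]
wrist_force: [0.2, 0.5, -6.3]
width: 0.0218
```

```bash
python3 - <<'E'
from h import *
stat();wsnap('w16');btilt('w16',90,20); print(gpath(35))
rows(35,[37,39,41,43,45,47,49,51,53,55,55])
E
```

```text
t 16.9167 TCP [ 0.5318 -0.162   0.1035] [-1.8281  0.0042 -0.2462] F [ 0.1719  0.4807 -6.3402] T [ 0.4078 -0.1008 -0.0014] graspF [ 55.2402  -1.1247 114.1112] w 0.021791422723634025 q [-0.2407  0.1637  1.5291 -0.259   1.4583  0.0355]
16.9167 [ 0.5318 -0.162   0.1035] [-1.8281  0.0042 -0.2462]
w16 tilt deg 36.13342161299984 x rear at z0 -44.09672223957221 0.6444030141960936 1789
[ 56.0257 116.1647]
{"xyz": [-0.0008, -0.0032, -0.0021], "twist": [1.9, -0.5, 0]}, {"xyz": [-0.0016, -0.0063, -0.0043], "twist": [3.9, -1.0, 0]}, {"xyz": [-0.0023, -0.0094, -0.0067], "twist": [5.8, -1.5, 0]}, {"xyz": [-0.0031, -0.0123, -0.0091], "twist": [7.8, -1.9, 0]}, {"xyz": [-0.0038, -0.0152, -0.0117], "twist": [9.7, -2.4, 0]}, {"xyz": [-0.0045, -0.0180, -0.0143], "twist": [11.6, -2.9, 0]}, {"xyz": [-0.0052, -0.0207, -0.0171], "twist": [13.6, -3.4, 0]}, {"xyz": [-0.0058, -0.0233, -0.0199], "twist": [15.5, -3.9, 0]}, {"xyz": [-0.0064, -0.0259, -0.0229], "twist": [17.5, -4.4, 0]}, {"xyz": [-0.0070, -0.0283, -0.0259], "twist": [19.4, -4.8, 0]}, {"xyz": [-0.0070, -0.0283, -0.0259], "twist": [19.4, -4.8, 0]}
```

View pics/w16.png

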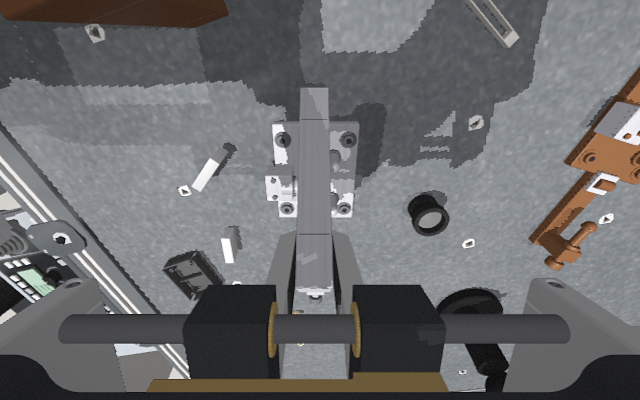

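Request:
step_arm:
  commands:
    - {"xyz": [-0.0008,-0.0032,-0.0021],"twist": [1.9,-0.5,0]}
    - {"xyz": [-0.0016,-0.0063,-0.0043],"twist": [3.9,-1.0,0]}
    - {"xyz": [-0.0023,-0.0094,-0.0067],"twist": [5.8,-1.5,0]}
    - {"xyz": [-0.0031,-0.0123,-0.0091],"twist": [7.8,-1.9,0]}
    - {"xyz": [-0.0038,-0.0152,-0.0117],"twist": [9.7,-2.4,0]}
    - {"xyz": [-0.0045,-0.018,-0.0143],"twist": [11.6,-2.9,0]}
    - {"xyz": [-0.0052,-0.0207,-0.0171],"twist": [13.6,-3.4,0]}
    - {"xyz": [-0.0058,-0.0233,-0.0199],"twist": [15.5,-3.9,0]}
    - {"xyz": [-0.0064,-0.0259,-0.0229],"twist": [17.5,-4.4,0]}
    - {"xyz": [-0.007,-0.0283,-0.0259],"twist": [19.4,-4.8,0]}
    - {"xyz": [-0.007,-0.0283,-0.0259],"twist": [19.4,-4.8,0]}

```text
time: 17.88
tool_pos: [0.5246, -0.1897, 0.0775]
ee_rot: [-1.48, 0.007, -0.244]
wrist_force: [-1.1, 2.7, -4.9]
width: 0.0218
```

```bash
python3 - <<'E'
from h import *
stat();wsnap('w17');btilt('w17',75,20); print(gpath(55))
p,d=robot.snapshot("scene"); np.savez(f"/tmp/scene4.npz",p=p,d=d)
cv2.imwrite("pics/scene4.png",cv2.resize(p[150:290,260:400][...,::-1],None,fx=4.2,fy=4.2,interpolation=cv2.INTER_CUBIC))
E
```

```text
t 17.8833 TCP [ 0.5246 -0.1897  0.0775] [-1.48    0.0068 -0.2444] F [-1.1174  2.6654 -4.8576] T [0.3738 0.1192 0.0633] graspF [87.6156 -1.4456 88.4819] w 0.021812815228200853 q [-0.5018  0.1848  1.538   0.0867  1.449  -0.269 ]
17.8833 [ 0.5246 -0.1897  0.0775] [-1.48    0.0068 -0.2444]
w17 tilt deg 56.243225700271246 x rear at z0 -68.31263782918826 0.9110180340377346 1728
[88.9574 90.6002]
```

View pics/w17.png

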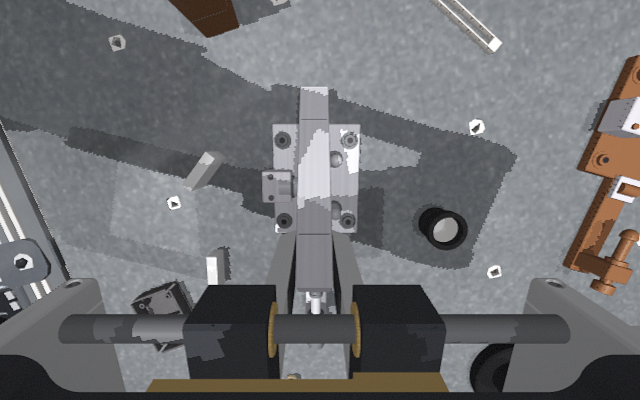

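View pics/scene4.png

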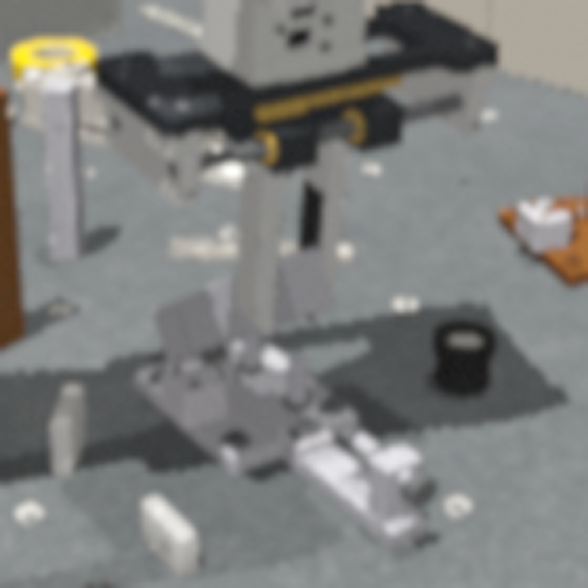

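```bash
python3 - <<'E'
import h
from h import *
h.S=126.6;h.SEND=33.5
print(gpath(55),gpath(55.5),gpath(90))
rows(55,[56.5,58,60,62,64,66,68,70,72,73,73])
print(gpath(73))
E
```

```text
[86.9095 89.1663] [87.597  88.4049] [111.1  35. ]
{"xyz": [-0.0004, -0.0017, -0.0023], "twist": [1.5, -0.4, 0]}, {"xyz": [-0.0008, -0.0033, -0.0046], "twist": [2.9, -0.7, 0]}, {"xyz": [-0.0013, -0.0052, -0.0075], "twist": [4.9, -1.2, 0]}, {"xyz": [-0.0017, -0.0068, -0.0103], "twist": [6.8, -1.7, 0]}, {"xyz": [-0.0020, -0.0082, -0.0131], "twist": [8.7, -2.2, 0]}, {"xyz": [-0.0024, -0.0095, -0.0159], "twist": [10.7, -2.7, 0]}, {"xyz": [-0.0027, -0.0108, -0.0188], "twist": [12.6, -3.1, 0]}, {"xyz": [-0.0030, -0.0119, -0.0217], "twist": [14.6, -3.6, 0]}, {"xyz": [-0.0032, -0.0129, -0.0246], "twist": [16.5, -4.1, 0]}, {"xyz": [-0.0033, -0.0134, -0.0261], "twist": [17.5, -4.4, 0]}, {"xyz": [-0.0033, -0.0134, -0.0261], "twist": [17.5, -4.4, 0]}
[104.0689  62.2277]
```

Request:
step_arm:
  commands:
    - {"xyz": [-0.0004,-0.0017,-0.0023],"twist": [1.5,-0.5,0]}
    - {"xyz": [-0.0008,-0.0033,-0.0046],"twist": [2.9,-0.9,0]}
    - {"xyz": [-0.0013,-0.0052,-0.0075],"twist": [4.9,-1.4,0]}
    - {"xyz": [-0.0017,-0.0068,-0.0103],"twist": [6.7,-2.0,0]}
    - {"xyz": [-0.002,-0.0082,-0.0131],"twist": [8.6,-2.5,0]}
    - {"xyz": [-0.0024,-0.0095,-0.0159],"twist": [10.6,-3.0,0]}
    - {"xyz": [-0.0027,-0.0108,-0.0188],"twist": [12.5,-3.5,0]}
    - {"xyz": [-0.003,-0.0119,-0.0217],"twist": [14.5,-4.0,0]}
    - {"xyz": [-0.0032,-0.0129,-0.0246],"twist": [16.4,-4.5,0]}
    - {"xyz": [-0.0033,-0.0134,-0.0261],"twist": [17.4,-4.8,0]}
    - {"xyz": [-0.0033,-0.0134,-0.0261],"twist": [17.4,-4.8,0]}

```text
time: 18.9
tool_pos: [0.5222, -0.2049, 0.053]
ee_rot: [-1.168, -0.005, -0.245]
wrist_force: [0.4, 1.2, -5.1]
width: 0.0218
```

```bash
python3 - <<'E'
import h
from h import *
stat();wsnap('w18',(230,80,400,330),3);btilt('w18',65,20)
h.S=126.6;h.SEND=33.5
rows(73,[74,75.5,77,78.5,80,81,82,82,82])
E
```

```text
t 18.9 TCP [ 0.5222 -0.2049  0.053 ] [-1.1681 -0.0051 -0.2452] F [ 0.3777  1.2461 -5.1009] T [-0.4558  0.1455  0.1022] graspF [106.2589  -0.2304  63.1421] w 0.021772773896159916 q [-0.697   0.2863  1.5211  0.363   1.5173 -0.5061]
18.9 [ 0.5222 -0.2049  0.053 ] [-1.1681 -0.0051 -0.2452]
w18 tilt deg 73.93351708048667 x rear at z0 -160.0095025818473 1.7994495706777622 1873
{"xyz": [-0.0001, -0.0005, -0.0015], "twist": [1.0, -0.2, 0]}, {"xyz": [-0.0003, -0.0011, -0.0037], "twist": [2.4, -0.6, 0]}, {"xyz": [-0.0004, -0.0016, -0.0060], "twist": [3.9, -1.0, 0]}, {"xyz": [-0.0005, -0.0022, -0.0082], "twist": [5.3, -1.3, 0]}, {"xyz": [-0.0007, -0.0026, -0.0105], "twist": [6.8, -1.7, 0]}, {"xyz": [-0.0007, -0.0029, -0.0120], "twist": [7.8, -1.9, 0]}, {"xyz": [-0.0008, -0.0031, -0.0135], "twist": [8.7, -2.2, 0]}, {"xyz": [-0.0008, -0.0031, -0.0135], "twist": [8.7, -2.2, 0]}, {"xyz": [-0.0008, -0.0031, -0.0135], "twist": [8.7, -2.2, 0]}
```

View pics/w18.png

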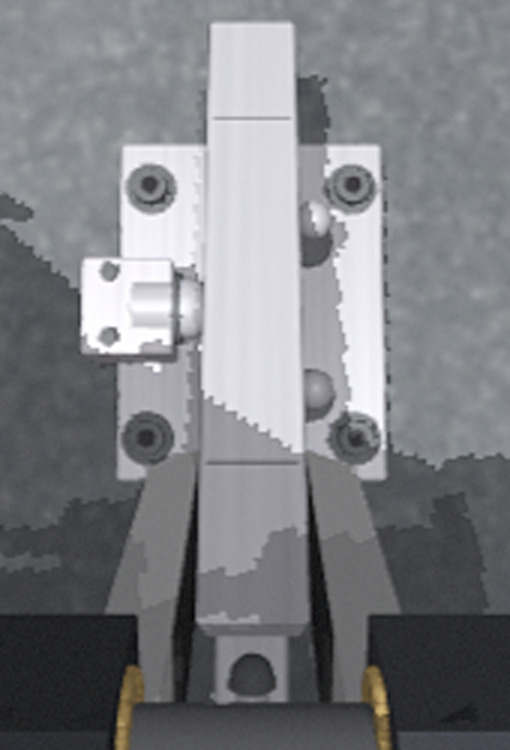

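Request:
step_arm:
  commands:
    - {"xyz": [-0.0003,0.0003,-0.0015],"twist": [1.0,-0.1,0]}
    - {"xyz": [-0.0006,0.0003,-0.0037],"twist": [2.5,-0.4,0]}
    - {"xyz": [-0.0009,0.0003,-0.006],"twist": [3.9,-0.7,0]}
    - {"xyz": [-0.001,0,-0.0082],"twist": [5.4,-1.0,0]}
    - {"xyz": [-0.0012,-0.0004,-0.0105],"twist": [6.9,-1.4,0]}
    - {"xyz": [-0.0013,-0.0008,-0.012],"twist": [7.8,-1.6,0]}
    - {"xyz": [-0.0013,-0.001,-0.0135],"twist": [8.8,-1.9,0]}
    - {"xyz": [-0.0013,-0.001,-0.0135],"twist": [8.8,-1.9,0]}
    - {"xyz": [-0.0013,-0.001,-0.0135],"twist": [8.8,-1.9,0]}

```text
time: 19.7
tool_pos: [0.5215, -0.206, 0.0391]
ee_rot: [-1.01, -0.001, -0.247]
wrist_force: [5.1, -1.6, -5.1]
width: 0.0216
```

```bash
python3 - <<'E'
import h
from h import *
stat();wsnap('w19',(230,80,400,330),3)
h.S=126.6;h.SEND=33.5
print(gpath(82))
rows(82,[83,84,85,86,87,88,89,90,90,90])
E
```

```text
t 19.7 TCP [ 0.5215 -0.206   0.0391] [-1.0103 -0.0014 -0.247 ] F [ 5.1143 -1.5501 -5.0804] T [-1.2488 -0.5576 -0.7479] graspF [109.0026  -0.5833  48.4104] w 0.021603065157808445 q [-0.7691  0.3646  1.5037  0.4796  1.575  -0.5948]
19.7 [ 0.5215 -0.206   0.0391] [-1.0103 -0.0014 -0.247 ]
[108.816   47.9599]
{"xyz": [-0.0001, -0.0002, -0.0015], "twist": [1.0, -0.2, 0]}, {"xyz": [-0.0001, -0.0004, -0.0030], "twist": [1.9, -0.5, 0]}, {"xyz": [-0.0001, -0.0006, -0.0045], "twist": [2.9, -0.7, 0]}, {"xyz": [-0.0002, -0.0007, -0.0060], "twist": [3.9, -1.0, 0]}, {"xyz": [-0.0002, -0.0008, -0.0075], "twist": [4.9, -1.2, 0]}, {"xyz": [-0.0002, -0.0009, -0.0091], "twist": [5.8, -1.5, 0]}, {"xyz": [-0.0002, -0.0010, -0.0106], "twist": [6.8, -1.7, 0]}, {"xyz": [-0.0003, -0.0010, -0.0121], "twist": [7.8, -1.9, 0]}, {"xyz": [-0.0003, -0.0010, -0.0121], "twist": [7.8, -1.9, 0]}, {"xyz": [-0.0003, -0.0010, -0.0121], "twist": [7.8, -1.9, 0]}
```

View pics/w19.png

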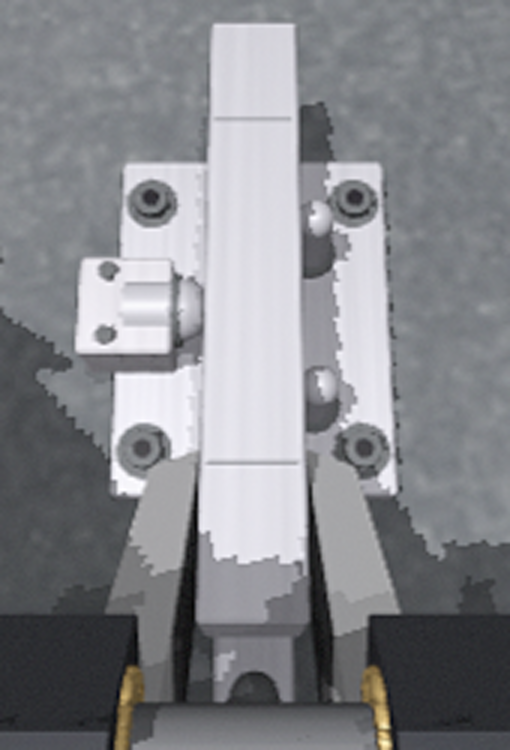

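Request:
step_arm:
  commands:
    - {"xyz": [-0.0001,-0.0002,-0.0015],"twist": [1.0,-0.2,0]}
    - {"xyz": [-0.0001,-0.0004,-0.003],"twist": [1.9,-0.5,0]}
    - {"xyz": [-0.0001,-0.0006,-0.0045],"twist": [2.9,-0.7,0]}
    - {"xyz": [-0.0002,-0.0007,-0.006],"twist": [3.9,-1.0,0]}
    - {"xyz": [-0.0002,-0.0007,-0.006],"twist": [3.9,-1.0,0]}

```text
time: 20.17
tool_pos: [0.5213, -0.2065, 0.033]
ee_rot: [-0.938, -0.002, -0.247]
wrist_force: [6.0, -2.1, -5.0]
width: 0.0221
```

```bash
python3 - <<'E'
import h
from h import *
stat()
h.S=126.6;h.SEND=33.5
print(gpath(86))
rows(86,[87,88,89,90,90,90])
E
```

```text
t 20.1667 TCP [ 0.5213 -0.2065  0.033 ] [-0.9379 -0.0016 -0.2474] F [ 6.0462 -2.1465 -5.04  ] T [-1.1181 -0.5786 -0.8665] graspF [110.2591  -0.7006  41.8653] w 0.02213214834880036 q [-0.7988  0.4041  1.4943  0.5291  1.6037 -0.6327]
[110.186   41.4951]
{"xyz": [-0.0000, -0.0001, -0.0015], "twist": [1.0, -0.2, 0]}, {"xyz": [-0.0001, -0.0002, -0.0030], "twist": [1.9, -0.5, 0]}, {"xyz": [-0.0001, -0.0003, -0.0045], "twist": [2.9, -0.7, 0]}, {"xyz": [-0.0001, -0.0003, -0.0060], "twist": [3.9, -1.0, 0]}, {"xyz": [-0.0001, -0.0003, -0.0060], "twist": [3.9, -1.0, 0]}, {"xyz": [-0.0001, -0.0003, -0.0060], "twist": [3.9, -1.0, 0]}
```

Request:
step_arm:
  commands:
    - {"xyz": [0,-0.0001,-0.0015],"twist": [1.0,-0.2,0]}
    - {"xyz": [-0.0001,-0.0002,-0.003],"twist": [1.9,-0.5,0]}
    - {"xyz": [-0.0001,-0.0003,-0.0045],"twist": [2.9,-0.7,0]}
    - {"xyz": [-0.0001,-0.0003,-0.006],"twist": [3.9,-1.0,0]}
    - {"xyz": [-0.0001,-0.0003,-0.006],"twist": [3.9,-1.0,0]}
    - {"xyz": [-0.0001,-0.0003,-0.006],"twist": [3.9,-1.0,0]}

```text
time: 20.67
tool_pos: [0.5213, -0.2066, 0.0286]
ee_rot: [-0.869, -0.003, -0.246]
wrist_force: [5.2, -0.1, -0.9]
width: 0.0217
```

```bash
python3 - <<'E'
from h import *
stat();wsnap('w20',(230,80,400,330),3)
p,d,c=wload('w20');W=cloud(None,d,c)
for v in range(90,285,15): print(v,w2f(W[v,314]).round(1),end=' ')
E
```

```text
t 20.6667 TCP [ 0.5213 -0.2066  0.0286] [-0.8691 -0.0029 -0.2459] F [ 5.178  -0.1431 -0.9286] T [-0.7029 -0.5323 -0.8461] graspF [110.9264  -0.6473  36.9599] w 0.021689470754064112 q [-0.8241  0.4425  1.4832  0.5739  1.6344 -0.6667]
20.6667 [ 0.5213 -0.2066  0.0286] [-0.8691 -0.0029 -0.2459]
90 [-15.7  -0.7  50.5] 105 [-1.1 -0.7 50. ] 120 [12.9 -0.7 49.7] 135 [26.6 -0.8 49.9] 150 [39.  -0.8 49.2] 165 [51.4 -0.8 49.5] 180 [63.5 -0.9 50.4] 195 [74.6 -0.9 50.6] 210 [84.8 -0.9 49.9] 225 [94.9 -1.  49.9] 240 [104.6  -1.   50.2] 255 [113.7  -1.   50. ] 270 [122.5  -1.   50.3]
```

View pics/w20.png

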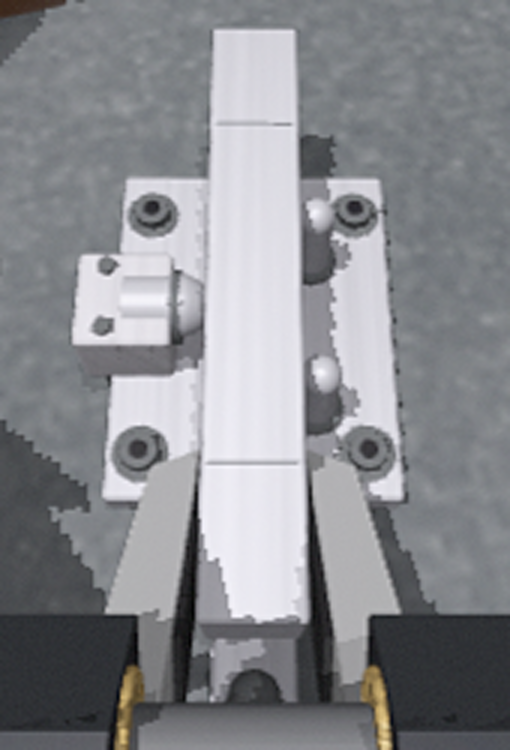

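Request:
step_arm:
  commands:
    - {"xyz": [0,0,-0.0007],"twist": [0,0,0]}
    - {"xyz": [0,0,-0.0014],"twist": [0,0,0]}
    - {"xyz": [0,0,-0.0014],"twist": [0,0,0]}
    - {"xyz": [0,0,-0.0014],"twist": [0,0,0]}

```text
time: 21.05
tool_pos: [0.5213, -0.2066, 0.0284]
ee_rot: [-0.87, -0.004, -0.245]
wrist_force: [3.5, -1.8, 4.7]
width: 0.0219
```

```bash
python3 - <<'E'
from h import *
stat()
E
```

```text
t 21.05 TCP [ 0.5213 -0.2066  0.0284] [-0.8698 -0.0039 -0.2449] F [ 3.4743 -1.7789  4.7404] T [-0.2419 -0.487  -0.6986] graspF [110.9086  -0.6113  36.8337] w 0.021883286697773667 q [-0.8238  0.4423  1.4834  0.5735  1.6338 -0.668 ]
```

Request:
step_arm:
  commands:
    - {"xyz": [0,0,0.001],"twist": [0,0,0]}
    - {"xyz": [0,0,0.001],"twist": [0,0,0]}
    - {"xyz": [0,0,0.001],"twist": [0,0,0]}
    - {"xyz": [0,0,0.001],"twist": [0,0,0]}
    - {"xyz": [0,0,0.001],"twist": [0,0,0]}
    - {"xyz": [0,0,0.001],"twist": [0,0,0]}
  fingers: 146

```text
time: 21.55
tool_pos: [0.52, -0.2057, 0.027]
ee_rot: [-0.87, 0.0, -0.244]
wrist_force: [0.0, 0.6, -0.9]
width: 0.0399
```

```bash
python3 - <<'E'
from h import *
stat();wsnap('w21',(230,80,400,330),3)
p,d,c=wload('w21');W=cloud(None,d,c)
for v in range(90,285,15): print(v,w2f(W[v,314]).round(1),end=' ')
E
```

```text
t 21.55 TCP [ 0.52   -0.2057  0.027 ] [-0.8695  0.0004 -0.2444] F [ 0.0257  0.6337 -0.9459] T [-0.34    0.1405  0.0273] graspF [110.4159  -2.0776  35.3993] w 0.03987774667376987 q [-0.8235  0.4432  1.4855  0.5716  1.634  -0.6671]
21.55 [ 0.52   -0.2057  0.027 ] [-0.8695  0.0004 -0.2444]
90 [-14.6  -2.2  50.5] 105 [-1.1 -2.3 49. ] 120 [14.1 -2.3 50.2] 135 [27.8 -2.3 50.6] 150 [39.4 -2.3 49. ] 165 [51.9 -2.3 49.6] 180 [63.4 -2.3 49.7] 195 [74.2 -2.3 49.2] 210 [84.7 -2.4 49.5] 225 [94.8 -2.4 49.6] 240 [104.5  -2.4  50.3] 255 [113.5  -2.4  50.2] 270 [122.2  -2.4  50.5]
```

View pics/w21.png

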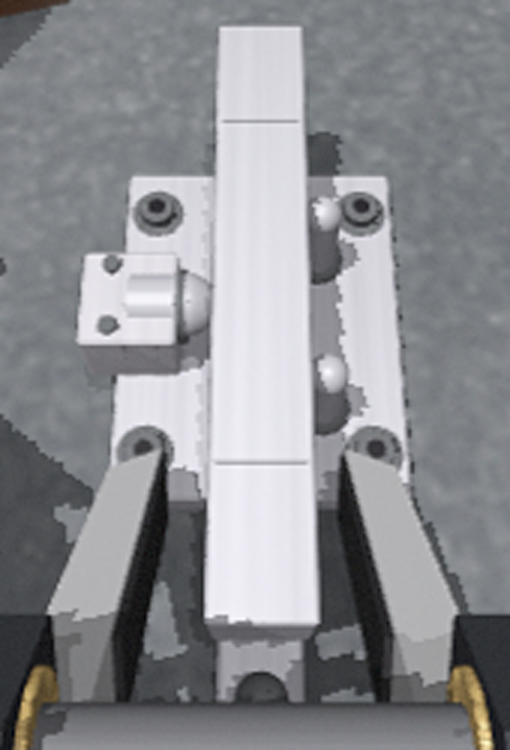

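```bash
python3 - <<'E'
from h import *
p,d,c=wload('w21')
A=lambda a,b,z:w2f(ray(None,230+(a+.5)/3-.5,80+(b+.5)/3-.5,z,c))
print('foot',A(220,28,.05),A(301,28,.05),'far end',A(208,628,.05),A(318,628,.05))
print('base front',A(132,178,.01),A(387,178,.01),'plhousing',A(182,253,.031),'pin heads',A(326,205,.038),A(332,365,.038))
print('edges mid',A(217,200,.05),A(306,200,.05),A(212,460,.05),A(313,460,.05))
o=robot.get_obs();p0=o['tool_pos'];R0=Ro.from_euler('xyz',o['ee_rot'])
go(f2w(60,-2,220),-104,0)
go(f2w(-34,2,44),-99,0)
E
```

```text
foot [-16.1569 -10.77    50.    ] [-16.1288  10.1847  50.    ] far end [132.6435 -10.8264  50.    ] [132.6644   9.7401  50.    ]
base front [  1.4055 -37.8679  10.    ] [ 1.4983 37.1963 10.    ] plhousing [ 39.7866 -20.2393  31.    ] pin heads [30.189  15.9352 38.    ] [73.7709 15.7204 38.    ]
edges mid [ 37.0167 -10.6876  50.    ] [37.0421 10.0554 50.    ] [ 99.9976 -10.6843  50.    ] [100.0198   9.789   50.    ]
xyz [0.0104 0.0421 0.1819] twist [-38.98   9.72   0.01] -> [ 0.5305 -0.1637  0.209 ] [-1.571 -0.    -0.244]
xyz [0.037  0.1323 0.0059] twist [-39.38   8.01   4.8 ] -> [ 0.5572 -0.0735  0.033 ] [-1.571  0.    -0.157]
```

Request:
step_arm:
  commands:
    - {"xyz": [0,0,0.02],"twist": [0,0,0]}
    - {"xyz": [0,0,0.05],"twist": [0,0,0]}
    - {"xyz": [0,0,0.08],"twist": [0,0,0]}
    - {"xyz": [0.01,0.042,0.182],"twist": [-39,9.7,0]}
    - {"xyz": [0.01,0.042,0.182],"twist": [-39,9.7,0]}
    - {"xyz": [0.01,0.042,0.182],"twist": [-39,9.7,0]}
    - {"xyz": [0.01,0.042,0.182],"twist": [-39,9.7,0]}
    - {"xyz": [0.01,0.042,0.182],"twist": [-39,9.7,0]}
    - {"xyz": [0.01,0.042,0.182],"twist": [-39,9.7,0]}
    - {"xyz": [0.01,0.042,0.182],"twist": [-39,9.7,0]}
    - {"xyz": [0.01,0.042,0.182],"twist": [-39,9.7,0]}

```text
time: 22.52
tool_pos: [0.5305, -0.1628, 0.2094]
ee_rot: [-1.57, -0.001, -0.241]
wrist_force: [0.4, -0.3, 0.1]
width: 0.0401
```

```bash
python3 - <<'E'
from h import *
stat();wsnap('w22',(230,0,430,250),3)
go(f2w(-36,2,200),-99,0)
go(f2w(-36,2,44),-99,0)
E
```

```text
t 22.5167 TCP [ 0.5305 -0.1628  0.2094] [-1.5701 -0.0012 -0.2413] F [ 0.3543 -0.2775  0.0748] T [-0.1116  0.0886 -0.0148] graspF [ 59.0881  -2.2388 220.4167] w 0.040058856145283255 q [-0.4004  0.0983  1.3668  0.0009  1.6755 -0.1591]
22.5167 [ 0.5305 -0.1628  0.2094] [-1.5701 -0.0012 -0.2413]
xyz [ 0.0274  0.0923 -0.0199] twist [-0.04  0.02  4.95] -> [ 0.5576 -0.0716  0.189 ] [-1.571  0.    -0.157]
xyz [ 0.0274  0.0923 -0.1759] twist [-0.04  0.02  4.95] -> [ 0.5576 -0.0716  0.033 ] [-1.571  0.    -0.157]
```

View pics/w22.png

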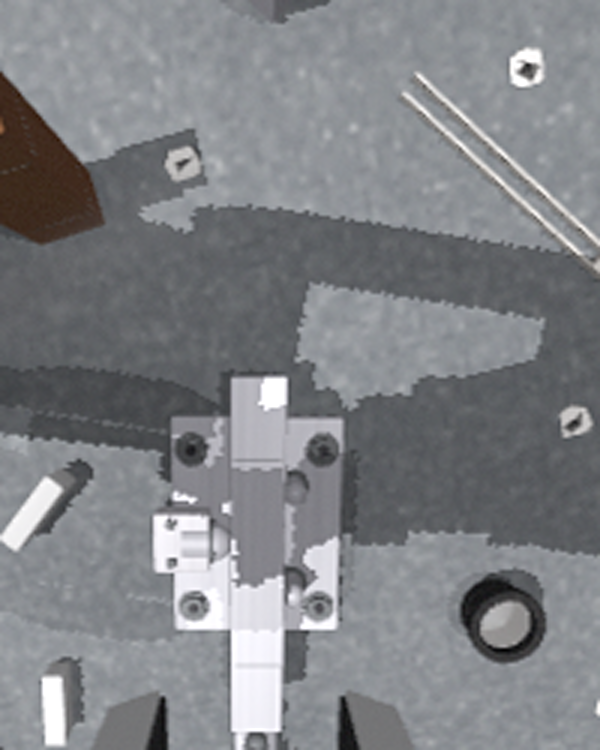

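Request:
step_arm:
  commands:
    - {"xyz": [0.0274,0.0923,-0.02],"twist": [0,0,5]}
    - {"xyz": [0.0274,0.0923,-0.02],"twist": [0,0,5]}
    - {"xyz": [0.0274,0.0923,-0.02],"twist": [0,0,5]}
    - {"xyz": [0.0274,0.0923,-0.02],"twist": [0,0,5]}
    - {"xyz": [0.0274,0.0923,-0.06],"twist": [0,0,5]}
    - {"xyz": [0.0274,0.0923,-0.09],"twist": [0,0,5]}
    - {"xyz": [0.0274,0.0923,-0.1],"twist": [0,0,5]}
    - {"xyz": [0.0274,0.0923,-0.1],"twist": [0,0,5]}
    - {"xyz": [0.0274,0.0923,-0.1],"twist": [0,0,5]}
  fingers: 255

```text
time: 23.32
tool_pos: [0.5578, -0.0734, 0.1096]
ee_rot: [-1.571, -0.001, -0.159]
wrist_force: [-0.1, 0.1, 0.7]
width: 0.0001
```

```bash
python3 - <<'E'
from h import *
stat();wsnap('w23')
go(f2w(-36,2,44),-99,0)
E
```

```text
t 23.3167 TCP [ 0.5578 -0.0734  0.1096] [-1.5714 -0.0007 -0.1591] F [-0.1356  0.0853  0.6722] T [-0.0272  0.1043  0.0017] graspF [-34.2241   2.5443 120.5694] w 0.00014668160034708965 q [-0.2313  0.1573  1.5007 -0.0005  1.4828 -0.0722]
23.3167 [ 0.5578 -0.0734  0.1096] [-1.5714 -0.0007 -0.1591]
xyz [-0.0011  0.0018 -0.0781] twist [0.08 0.21 0.09] -> [ 0.5576 -0.0716  0.033 ] [-1.571  0.    -0.157]
```

View pics/w23.png

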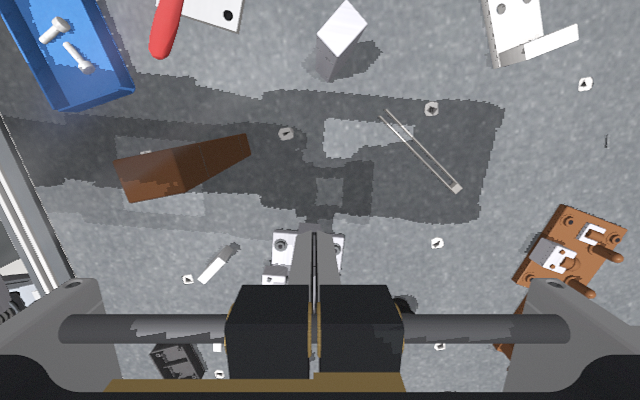

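Request:
step_arm:
  commands:
    - {"xyz": [-0.0005,0.001,-0.025],"twist": [0,0,0]}
    - {"xyz": [-0.0005,0.001,-0.05],"twist": [0,0,0]}
    - {"xyz": [-0.0005,0.001,-0.07],"twist": [0,0,0]}
    - {"xyz": [-0.0005,0.001,-0.077],"twist": [0,0,0]}
    - {"xyz": [-0.0005,0.001,-0.077],"twist": [0,0,0]}
    - {"xyz": [-0.0005,0.001,-0.077],"twist": [0,0,0]}

```text
time: 23.87
tool_pos: [0.5588, -0.0714, 0.0344]
ee_rot: [-1.572, -0.005, -0.157]
wrist_force: [0.3, -0.5, 0.5]
width: 0.0005
```

Request:
step_arm:
  commands:
    - {"xyz": [-0.0005,-0.002,0],"twist": [0,0,0]}
    - {"xyz": [-0.0009,-0.0038,0],"twist": [0,0,0]}
    - {"xyz": [-0.0009,-0.0038,0],"twist": [0,0,0]}
    - {"xyz": [-0.0009,-0.0038,0],"twist": [0,0,0]}

```text
time: 24.2
tool_pos: [0.5571, -0.075, 0.0335]
ee_rot: [-1.572, -0.003, -0.157]
wrist_force: [0.0, -0.2, -0.4]
width: 0.0001
```

```bash
python3 - <<'E'
from h import *
stat();wsnap('w24',(260,150,420,300),4)
E
```

```text
t 24.2 TCP [ 0.5571 -0.075   0.0335] [-1.5716 -0.0035 -0.157 ] F [ 0.0423 -0.1848 -0.3563] T [-0.0598  0.0916 -0.0068] graspF [-32.559   2.285  44.536] w 0.00010241149281037449 q [-0.2343  0.2151  1.5923 -0.0006  1.3306 -0.0772]
24.2 [ 0.5571 -0.075   0.0335] [-1.5716 -0.0035 -0.157 ]
```

View pics/w24.png

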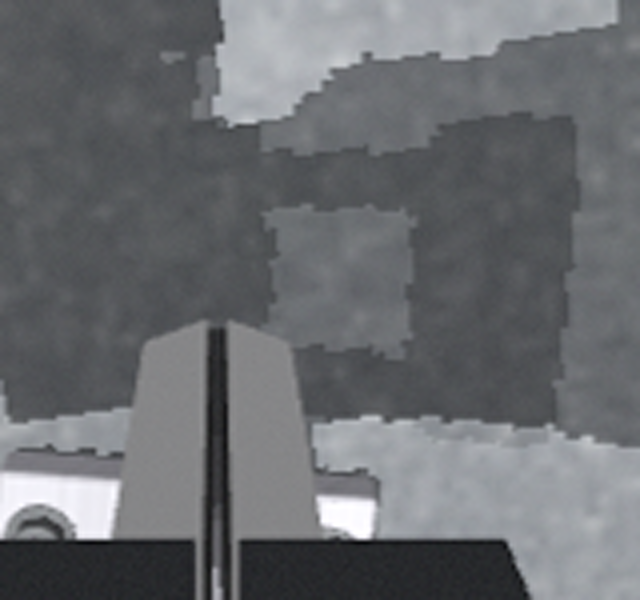

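Request:
step_arm:
  commands:
    - {"xyz": [-0.0005,-0.002,0],"twist": [0,0,0]}
    - {"xyz": [-0.001,-0.0039,0],"twist": [0,0,0]}
    - {"xyz": [-0.001,-0.0039,0],"twist": [0,0,0]}
    - {"xyz": [-0.001,-0.0039,0],"twist": [0,0,0]}

```text
time: 24.58
tool_pos: [0.5554, -0.0787, 0.0324]
ee_rot: [-1.572, -0.001, -0.157]
wrist_force: [0.3, 0.1, -0.1]
width: 0.0008
```

Request:
step_arm:
  commands:
    - {"xyz": [-0.0002,-0.001,0],"twist": [0,0,0]}
    - {"xyz": [-0.0002,-0.001,0],"twist": [0,0,0]}
    - {"xyz": [-0.0002,-0.001,0],"twist": [0,0,0]}

```text
time: 24.83
tool_pos: [0.5553, -0.079, 0.0323]
ee_rot: [-1.571, -0.001, -0.157]
wrist_force: [-0.1, 1.9, 0.0]
width: 0.0002
```

Request:
step_arm:
  commands:
    - {"xyz": [-0.0002,-0.001,0],"twist": [0,0,0]}
    - {"xyz": [-0.0002,-0.001,0],"twist": [0,0,0]}
    - {"xyz": [-0.0002,-0.001,0],"twist": [0,0,0]}

```text
time: 25.08
tool_pos: [0.5552, -0.0792, 0.0324]
ee_rot: [-1.569, -0.001, -0.157]
wrist_force: [1.1, 4.0, 0.1]
width: 0.0005
```

Request:
step_arm:
  commands:
    - {"xyz": [-0.0002,-0.001,0],"twist": [0,0,0]}
    - {"xyz": [-0.0002,-0.001,0],"twist": [0,0,0]}
    - {"xyz": [-0.0002,-0.001,0],"twist": [0,0,0]}

```text
time: 25.33
tool_pos: [0.5551, -0.0796, 0.0324]
ee_rot: [-1.568, -0.001, -0.156]
wrist_force: [1.2, 6.5, 0.3]
width: 0.0006
```

Request:
step_arm:
  commands:
    - {"xyz": [-0.0002,-0.001,0],"twist": [0,0,0]}
    - {"xyz": [-0.0002,-0.001,0],"twist": [0,0,0]}
    - {"xyz": [-0.0002,-0.001,0],"twist": [0,0,0]}

```text
time: 25.58
tool_pos: [0.5549, -0.0805, 0.0324]
ee_rot: [-1.568, -0.001, -0.156]
wrist_force: [1.4, 6.4, 1.4]
width: 0.0003
```

Request:
step_arm:
  commands:
    - {"xyz": [-0.0002,-0.001,0],"twist": [0,0,0]}
    - {"xyz": [-0.0002,-0.001,0],"twist": [0,0,0]}
    - {"xyz": [-0.0002,-0.001,0],"twist": [0,0,0]}

```text
time: 25.83
tool_pos: [0.5546, -0.0814, 0.0324]
ee_rot: [-1.568, -0.001, -0.156]
wrist_force: [0.4, 7.2, 0.8]
width: 0.0005
```

Request:
step_arm:
  commands:
    - {"xyz": [-0.0002,-0.001,0],"twist": [0,0,0]}
    - {"xyz": [-0.0004,-0.002,0],"twist": [0,0,0]}
    - {"xyz": [-0.0004,-0.002,0],"twist": [0,0,0]}
    - {"xyz": [-0.0004,-0.002,0],"twist": [0,0,0]}

```text
time: 26.17
tool_pos: [0.5542, -0.0834, 0.0324]
ee_rot: [-1.568, -0.001, -0.156]
wrist_force: [0.3, 6.8, 0.5]
width: 0.0004
```

Request:
step_arm:
  commands:
    - {"xyz": [-0.0002,-0.001,0],"twist": [0,0,0]}
    - {"xyz": [-0.0002,-0.001,0],"twist": [0,0,0]}
    - {"xyz": [-0.0002,-0.001,0],"twist": [0,0,0]}

```text
time: 26.42
tool_pos: [0.5539, -0.0843, 0.0324]
ee_rot: [-1.567, -0.001, -0.156]
wrist_force: [-0.1, 6.6, 1.4]
width: 0.0008
```

Request:
step_arm:
  commands:
    - {"xyz": [-0.0002,-0.001,0],"twist": [0,0,0]}
    - {"xyz": [-0.0002,-0.001,0],"twist": [0,0,0]}
    - {"xyz": [-0.0002,-0.001,0],"twist": [0,0,0]}

```text
time: 26.67
tool_pos: [0.5537, -0.0853, 0.0324]
ee_rot: [-1.567, -0.001, -0.156]
wrist_force: [-0.0, 7.6, 0.2]
width: 0.0004
```

Request:
step_arm:
  commands:
    - {"xyz": [-0.0001,-0.0005,0],"twist": [0,0,0]}
    - {"xyz": [-0.0002,-0.0008,0],"twist": [0,0,0]}
    - {"xyz": [-0.0002,-0.0008,0],"twist": [0,0,0]}

```text
time: 26.92
tool_pos: [0.5536, -0.0858, 0.0324]
ee_rot: [-1.567, -0.001, -0.156]
wrist_force: [1.2, 8.3, 1.0]
width: 0.0004
```

Request:
step_arm:
  commands:
    - {"xyz": [-0.0001,-0.0005,0],"twist": [0,0,0]}
    - {"xyz": [-0.0002,-0.0008,0],"twist": [0,0,0]}
    - {"xyz": [-0.0002,-0.0008,0],"twist": [0,0,0]}

```text
time: 27.17
tool_pos: [0.5535, -0.0863, 0.0324]
ee_rot: [-1.566, -0.001, -0.156]
wrist_force: [1.4, 8.5, 1.7]
width: 0.0005
```

```bash
python3 - <<'E'
from h import *
stat()
E
```

```text
t 27.1667 TCP [ 0.5535 -0.0863  0.0324] [-1.5661 -0.001  -0.1563] F [1.3518 8.519  1.6615] T [ 1.526  -0.0696 -0.0691] graspF [-20.6736   1.4951  43.4042] w 0.00045800957238566935 q [-0.2588  0.2138  1.5964  0.0049  1.3309 -0.1036]
```

Request:
step_arm:
  commands:
    - {"xyz": [-0.0001,-0.0006,0],"twist": [0,0,0]}
    - {"xyz": [-0.0001,-0.0006,0],"twist": [0,0,0]}
    - {"xyz": [-0.0001,-0.0006,0],"twist": [0,0,0]}

```text
time: 27.42
tool_pos: [0.5534, -0.0863, 0.0324]
ee_rot: [-1.565, -0.001, -0.156]
wrist_force: [0.9, 9.5, 0.7]
width: 0.0009
```

Request:
step_arm:
  commands:
    - {"xyz": [-0.0001,-0.0006,0],"twist": [0,0,0]}
    - {"xyz": [-0.0001,-0.0006,0],"twist": [0,0,0]}
    - {"xyz": [-0.0001,-0.0006,0],"twist": [0,0,0]}

```text
time: 27.67
tool_pos: [0.5534, -0.0864, 0.0324]
ee_rot: [-1.564, -0.001, -0.156]
wrist_force: [1.8, 11.3, 0.4]
width: 0.0005
```

Request:
step_arm:
  commands:
    - {"xyz": [0,0,0],"twist": [0,0,0]}
    - {"xyz": [0.0005,0.002,0],"twist": [0,0,0]}
    - {"xyz": [0.001,0.004,0],"twist": [0,0,0]}
    - {"xyz": [0.0015,0.006,0],"twist": [0,0,0]}
    - {"xyz": [0.0025,0.01,0],"twist": [0,0,0]}
    - {"xyz": [0.003,0.013,0],"twist": [0,0,0]}
    - {"xyz": [0.003,0.013,0.01],"twist": [0,0,0]}
    - {"xyz": [0.003,0.013,0.04],"twist": [0,0,0]}
    - {"xyz": [0.003,0.013,0.08],"twist": [0,0,0]}
    - {"xyz": [0.003,0.013,0.12],"twist": [0,0,0]}
    - {"xyz": [0.003,0.013,0.16],"twist": [0,0,0]}
    - {"xyz": [0.003,0.013,0.16],"twist": [0,0,0]}

```text
time: 28.67
tool_pos: [0.5604, -0.0787, 0.2041]
ee_rot: [-1.574, -0.021, -0.157]
wrist_force: [1.2, -0.2, 2.4]
width: 0.0001
```

```bash
python3 - <<'E'
from h import *
stat()
go(f2w(205,0,160),-104,0)
go(f2w(205,0,200),-104,0)
E
```

```text
t 28.6667 TCP [ 0.5604 -0.0787  0.2041] [-1.5736 -0.0205 -0.1569] F [ 1.2078 -0.2325  2.4083] T [-0.0785  0.0304  0.0062] graspF [-29.7617   6.2093 215.1449] w 0.00012694041575780988 q [-0.239   0.1091  1.3655 -0.0011  1.6463 -0.0822]
xyz [-0.063  -0.2262 -0.0551] twist [ 0.39  1.12 -5.01] -> [ 0.4974 -0.3049  0.149 ] [-1.571 -0.    -0.244]
xyz [-0.063  -0.2262 -0.0151] twist [ 0.39  1.12 -5.01] -> [ 0.4974 -0.3049  0.189 ] [-1.571 -0.    -0.244]
```

Request:
step_arm:
  commands:
    - {"xyz": [-0.063,-0.2262,-0.015],"twist": [0,0,-5]}
    - {"xyz": [-0.063,-0.2262,-0.015],"twist": [0,0,-5]}
    - {"xyz": [-0.063,-0.2262,-0.015],"twist": [0,0,-5]}
    - {"xyz": [-0.063,-0.2262,-0.015],"twist": [0,0,-5]}
    - {"xyz": [-0.063,-0.2262,-0.015],"twist": [0,0,-5]}
    - {"xyz": [-0.063,-0.2262,-0.015],"twist": [0,0,-5]}
    - {"xyz": [-0.063,-0.2262,-0.055],"twist": [0,0,-5]}
    - {"xyz": [-0.063,-0.2262,-0.055],"twist": [0,0,-5]}
    - {"xyz": [-0.063,-0.2262,-0.055],"twist": [0,0,-5]}
    - {"xyz": [-0.063,-0.2262,-0.055],"twist": [0,0,-5]}

```text
time: 29.5
tool_pos: [0.4936, -0.3033, 0.1386]
ee_rot: [-1.572, -0.002, -0.243]
wrist_force: [0.5, 0.3, 0.1]
width: 0.0003
```

```bash
python3 - <<'E'
from h import *
wsnap('w25',(230,0,400,200),4)
p,d,c=wload('w25');W=cloud(None,d,c)
cv2.imwrite("pics/w25b.png",cv2.resize(p[90:190,280:350][...,::-1],None,fx=6,fy=6,interpolation=cv2.INTER_CUBIC))
m=(abs(W[...,2]-.05)<.006);m[:,:290]=0;m[:,345:]=0;m[:5]=0
f=np.array([w2f(s) for s in W[m]]);f=f[(f[:,0]>-15)&(f[:,0]<138)&(abs(f[:,1])<9)]
A=np.c_[f[:,:2],np.ones(len(f))];k=np.linalg.lstsq(A,f[:,2],rcond=None)[0];print('plane slope deg',np.degrees(k[:2]),'z',k[2],len(f))
E
```

```text
29.5 [ 0.4936 -0.3033  0.1386] [-1.5718 -0.0023 -0.2431]
plane slope deg [-0.0608 -0.0995] z 50.00976415827766 2804
```

View pics/w25.png

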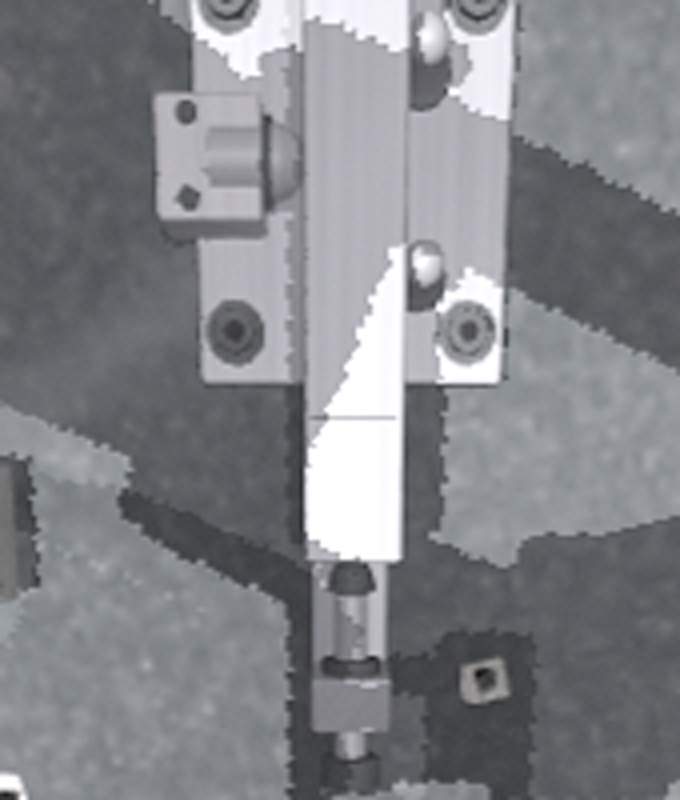

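View pics/w25b.png

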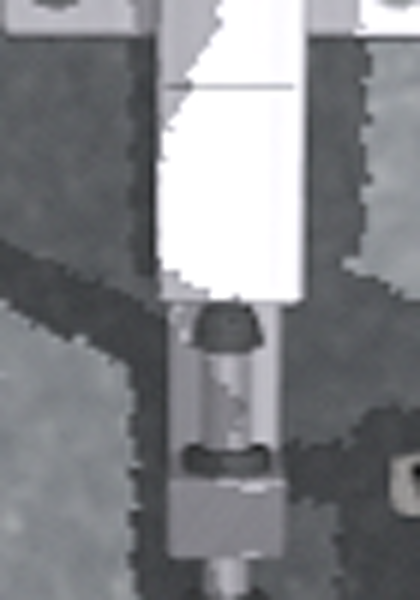

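```bash
python3 - <<'E'
from h import *
p,d=robot.snapshot("top"); q=np.load("/tmp/top.npz")['p']
cv2.imwrite("pics/topend.png",cv2.resize(np.vstack([q[160:310,230:440],p[160:310,230:440]])[...,::-1],None,fx=2,fy=2,interpolation=cv2.INTER_CUBIC))
E
```

```text
(no output)
```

View pics/topend.png

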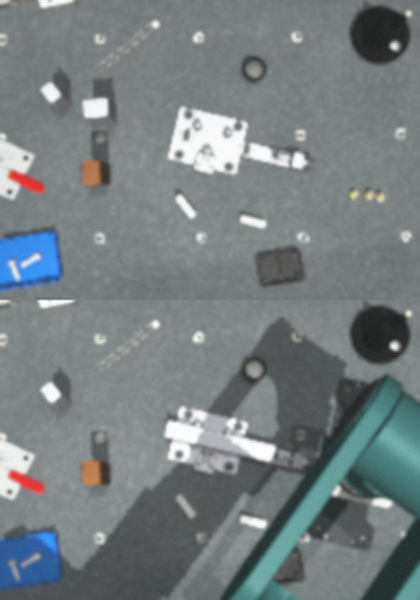

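The before and after top views match: the other things are where they were, the block lies on the fixture, and the arm is clear. I'm handing the job in.

```bash
python3 -c "
from bench import robot
print(robot.close_job())"
```

```text
the job is handed in; nothing more can be done
None
```

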